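# Load the brazing turntable, turn it to the torch and lock it

## Robot

A 6-joint arm with a two-finger parallel gripper is mounted at the origin on the work surface. World frame = base frame: x ahead of the robot, y to its left, z up, the work surface at z = 0. Lengths are in mm, angles in rad, forces in N, time in s.
With the tool pointing down it reaches from about 350 to 975 mm from the base axis. Payload 7.1 kg.
Tool frame: the origin (TCP) lies between the finger pads; the fingertips stand 17 mm ahead of it and the grasp point (between the pads) lies 2 mm behind it; z points along the fingers, y is the line along which they close (so a half turn about z gives the same grasp; the last joint's range is limited). The gripper opens to 88 mm and grips with 3 to 60 N. Pads are 20 mm wide; open, the fingers measure 115 mm over their backs; the gripper's body (75 mm by 178 mm) begins 61 mm behind the grasp point.
Start: joints at [1.084, 0.423, 1.63, -0, 1.089, -0.019], TCP at [281.795, 557.85, 239.675] pointing down, gripper open.
Joint ranges: [-3, 3], [-0.9, 2.11], [0.09, 2.58], [-1.31, 4.45], [0.11, 2.69], [-2.54, 2.54]. Speed limits (rad/s): [2.39, 2.39, 3.01, 3.14, 3.14, 3.14].

## Interface

Orientations are given as a rotation vector (axis times angle).
In Python, from workcell import ctrl gives the robot as it stands.
- The arm moves only by the shell command python3 jog.py 'ROWS' [OPENING]. ROWS is a JSON list of rows, 1 to 5 of them, each an object with the fields trans (a list: dx, dy, dz in m), r (a list: a rotation vector rx, ry, rz in rad); a field left out counts as zero; each row shifts and turns the commanded pose from where the row before left it, along the tool's axes as they then stand; what a row does not reach is not made up. A row lasts 1/12 s, in which the tool goes at most 41.7 mm and 0.125 rad, less where a joint would pass 70% of its speed; a pose out of reach is approached as far as the arm can. OPENING is the finger opening in mm, set as the command begins (- or left out keeps the last). The fingers move at their own pace and stop on an object; the grip force is fixed at half the most. Time passes only in rows, so rows that do not move let the fingers close. It prints the time, the measured TCP pose, the force, the opening and the grip force at its end. Input that does not fit is refused with a message, and nothing moves.
- ctrl.get_obs(): the state, without advancing time (a new reading comes with each control period).
- ctrl.get_image(name): name is "scene" or "top" or "wrist"; returns a dict with "img" (384x512x3 uint8, red, green, blue), "fx", "fy", "cx", "cy" (pixels), "k1" (the pictures are not rectified: a ray, as slopes to the right and down, at radius r is drawn at 1 + k1 r^2 times it, then the intrinsics apply), "R" (3x3) and "t" (3): a world point X has camera coordinates R X + t. Camera axes: x right, y down, z forward; pixel columns grow to the right and rows downward; lengths in mm; the calibration is good to about 2 mm. A picture is of the moment at which its call begins. There is no depth.
- ctrl.close_job(): hands the job in; it is judged then, once.
The state is a dict: "t": time; "qpos": joint angles; "qvel": joint speeds; "joint_torque": joint torques, N m; "ee_pos": TCP position; "orientation": TCP orientation; "ft_force": force on the tool from outside, world axes, zero at the start; "moment": the same for the moment, N m; "width": finger opening in mm; "grasp_force": force on a finger pad.
Only numpy, scipy, OpenCV 4.12 (cv2) and the standard library are available. Lean on these libraries where they do the work, as an engineer would, in place of code of your own. Each camera call takes 0.05 s, during which the arm holds its last target. There are 200 camera calls.

## Task

By its red pegs, turn the bench turntable until its yellow pointer stands at the white loading mark, and there put every green bearing block into its tray, flat on its foot. Then turn the loaded table until the pointer stands at the red torch mark and come to rest, and last swing the locking hook fully home into its yellow catch. Leave the hammer, the brush and the jar where they are.

Things in the scene. Friction and masses are not known exactly. Their poses are not given: they have to be found in the camera images.
- stand: blue stand fixed to the bench: round foot 300 mm across, origin on the bench under the turntable's axis, z up. Loading mark towards its -y, torch mark, hook and catch towards its +y. A torch holder rises at x 200, y 170 mm to 220 mm height; its yellow and brass torch reaches in to x 118, y 145 mm at 150 mm height.
- load_mark (a point): tip of the white loading mark, on the stand 160 mm from the turntable's axis (in -y of the stand), height 50 mm; the pointer's tip coincides with it when indexed
- torch_mark (a point): tip of the red torch mark, on the stand 160 mm from the axis, straight across the axis from the loading mark (in +y of the stand), height 50 mm; the pointer's tip coincides with it when indexed
- turntable (a joint): angle of the turntable about its vertical axis (the stand's origin), rad, growing anticlockwise seen from above; 0 with the pointer at the loading mark, pi or -pi at the torch mark. It turns freely both ways without stops; light friction (about 1 N at a peg) holds it where it is left. Disc 320 mm across, top at 50 mm height
- pointer (a point): tip of the yellow pointer on the turntable's rim, 160 mm from the axis, height 50 mm. x axis points outwards from the axis through the pointer, z up
- tray (a point): centre of the tray floor on the turntable, 65 mm from the axis on the pointer's side, height 53 mm; x points outwards to the pointer, z up. The steel tray is inside 96 mm along x by 206 mm along y, walls 4 mm thick, rising 11 mm above the floor. Four blocks fit side by side, each with its long side along the tray's x, at 50 mm spacing along y
- peg0 (a point): centre of the top of an upright round red peg, 18 mm in diameter, 60 mm high above the disc (top at 110 mm height), 130 mm from the axis, 105 degrees anticlockwise from the pointer; made for turning the table
- peg1 (a point): top of the second such red peg, across the axis from the pointer (180 degrees), 130 mm from the axis
- peg2 (a point): top of the third such red peg, 255 degrees anticlockwise from the pointer, 130 mm from the axis
- hook (a joint): angle of the flat steel locking hook about its upright pivot, rad: 0 fully home in the catch (stop), growing as it swings away from the turntable (clockwise seen from above), up to 1.5; starts open. Light friction (about 1.2 N at the pin) holds it where it is left; it stays home once pushed there
- hook_pin (a point): centre of the top of the hook's upright round black grip pin, 16 mm in diameter, 50 mm high above the bar, top at 104 mm height, 100 mm from the pivot. The steel bar, 18 mm wide and 10 mm thick, lies under it with its top at 54 mm height
- hook_pivot (a point): top of the hook's pivot, height 58 mm
- catch (a point): middle of the hook's seat in the catch, on the stand 130 mm from the pivot; the bar points from the pivot to this point when home. On the turntable side of the seat stands a yellow cheek up to 60 mm height
- block0: green cast bearing block, 0.4 kg: foot 84 (its x) x 44 x 14 mm, on its middle a housing 44 mm along x, 40 mm along y, flat-sided to 30 mm height, then round up to 52 mm; brass bore along y. Origin: centre of underside, z up. Grip from above across the 44 mm (fingers along its x, tips above the foot). Starts on the bench right of the turntable; 2 to 4 blocks are present
- block1: another such block, same as block0
- block2: another such block, same as block0
- block3: another such block, same as block0
- hammer: hammer, 260 mm, lying on the bench; bystander
- brush: brush, 200 mm, lying on the bench; bystander
- flux_jar: jar with steel cap, 70 mm across, 85 mm high; bystander

How it is judged:
By the outcome, as a careful person would: the job done as asked, in the order asked, and still so for the second after the job is handed in, with the robot touching nothing.
Of block0, block1, block2, block3 only 2 to 4 are there at a start; the rules pass over those that are not, and their reading is None.
At some moment in a run one of block0, block1, block2, block3 may be knocked a few centimetres aside while the robot is not near it.
Once in a run the grip may slacken for a moment while it holds something.
It also fails if it takes over 210 s, if anything falls off the work surface, if the arm or the gripper's body presses on something with over 40 N, if the wrist force passes 120 N, or if a joint passes its speed limit or range.

## Working session

There is one attempt and no reset: what is moved stays moved. The work goes in short steps, Python scripts to look and compute and a shell command to move; the robot and the scene stay as the last step left them, time stands still between calls to the robot, and variables do not carry over. Pictures are saved under pics/ and viewed, at most 14 in all, crops included, and the job is handed in when it is done.

```bash
ls; mkdir -p pics
python3 - <<'E'
from workcell import ctrl
import cv2
for n in("scene","top","wrist"):
    d=ctrl.get_image(n);cv2.imwrite(f"pics/{n}0.png",d["img"][:,:,::-1])
    print(n,d["fx"],d["fy"],d["cx"],d["cy"],d["k1"],d["R"],d["t"])
print(ctrl.get_obs())
E
```

```text
jog.py
pics
workcell.py
scene 429.7419237832923 429.7419237832923 260.14771575145403 191.81395054119005 -0.06404647526573393 [[ 0.57227836  0.8198049   0.02043059]
 [ 0.45288486 -0.29517779 -0.84128793]
 [-0.68366131  0.49070358 -0.54020108]] [-359.66622427 -173.67700499 1585.32806625]
top 411.851100998642 411.851100998642 260.9721842974756 196.97866271054426 0.04609850204529747 [[ 1.17460296e-03 -9.99912375e-01 -1.31856640e-02]
 [-9.94791595e-01  1.75540274e-04 -1.01929645e-01]
 [ 1.01923028e-01  1.32367146e-02 -9.94704220e-01]] [  22.63069011  595.05259823 1268.02466714]
wrist 319.0475885705815 319.0475885705815 254.99431869135907 189.49789705794913 -0.03551406038431618 [[ 4.50396567e-01  8.92828146e-01 -9.13074685e-04]
 [ 8.65031634e-01 -4.36120668e-01  2.48030311e-01]
 [ 2.21050232e-01 -1.12501839e-01 -9.68751842e-01]] [-624.3396848   -31.23243801  389.44004888]
{'t': 0.15, 'qpos': array([ 1.08399886e+00,  4.23691339e-01,  1.63047324e+00, -7.28836710e-06,
        1.08856709e+00, -1.90124275e-02]), 'qvel': array([-0.00073645, -0.00134454, -0.00352491, -0.0004109 ,  0.0014608 ,
        0.00094181]), 'joint_torque': array([ 2.00253653e-04, -5.44986928e+01, -2.73919845e+01,  6.43548067e-02,
        2.04110291e-02, -6.84432803e-05]), 'ee_pos': array([281.62417127, 557.52201497, 239.08018211]), 'orientation': array([-7.28043850e-01, -3.05578176e+00,  1.73463191e-03]), 'ft_force': array([ 0.4691663 , -0.18368462, -0.21481692]), 'moment': array([-0.00623659, -0.02002826,  0.05482398]), 'grasp_force': 0.0, 'width': 87.95223894283018}
```
Run:
```python
import cv2
for n in("scene","top"):
    i=cv2.imread(f"pics/{n}0.png");cv2.imwrite(f"pics/{n}0b.png",cv2.resize(i,(800,600),interpolation=cv2.INTER_CUBIC))
```

View pics/top0b.png

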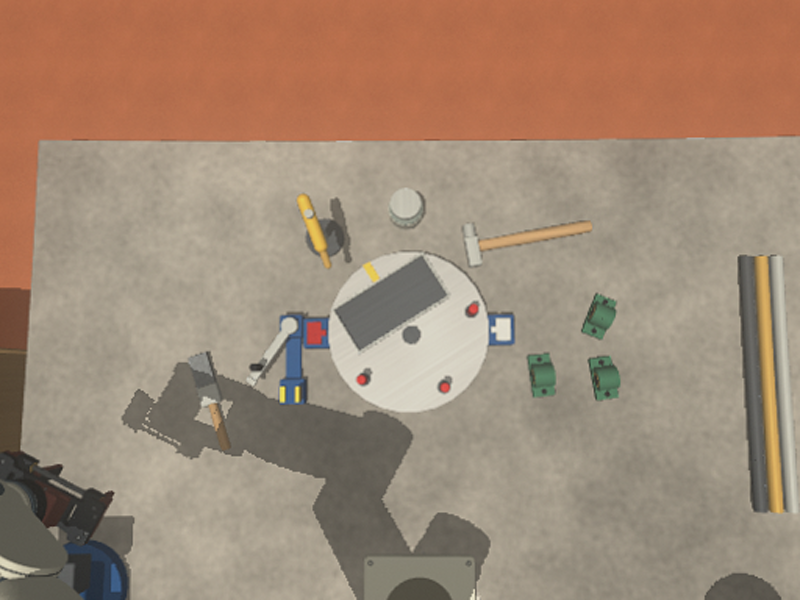

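View pics/scene0b.png

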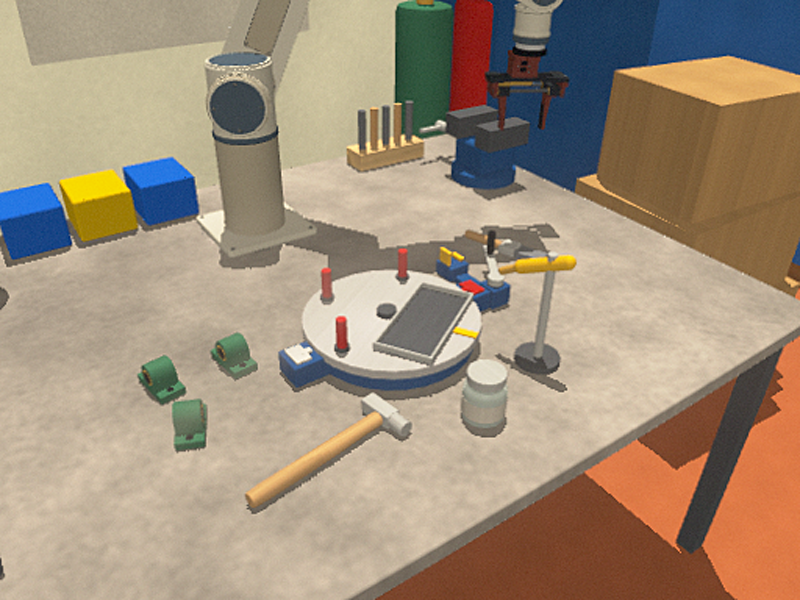

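Both views show three blocks on the right. In the enlarged top view they are at about (541,375), (604,378) and (600,316). The disc centre is near (409,331), the pointer points up-left at (370,270), and peg2 is at (473,309). The hook is open, with its pin at (256,368). I'll triangulate from these pixels.

```bash
cat > h.py <<'E'
import numpy as np, cv2
from workcell import ctrl
from scipy.spatial.transform import Rotation as Ro
def ray(d,p):
    k=np.array([[d["fx"],0,d["cx"]],[0,d["fy"],d["cy"]],[0,0,1.]])
    u=cv2.undistortPoints(np.array([[p]],float),k,np.array([d["k1"],0,0,0.]))[0,0]
    R=np.array(d["R"]);t=np.array(d["t"])
    v=R.T@np.array([u[0],u[1],1]);return -R.T@t,v/np.linalg.norm(v)
def atz(d,p,z):
    c,v=ray(d,p);return c+v*(z-c[2])/v[2]
def tri(dps):
    A=np.zeros((3,3));b=np.zeros(3)
    for d,p in dps:
        c,v=ray(d,p);M=np.eye(3)-np.outer(v,v);A+=M;b+=M@c
    return np.linalg.solve(A,b)
def proj(d,X):
    k=np.array([[d["fx"],0,d["cx"]],[0,d["fy"],d["cy"]],[0,0,1.]])
    R=np.array(d["R"]);return cv2.projectPoints(np.array(X,float).reshape(-1,1,3),cv2.Rodrigues(R)[0],np.array(d["t"],float),k,np.array([d["k1"],0,0,0.]))[0][:,0]
def snap(n,f,crop=None,s=1):
    d=ctrl.get_image(n);i=d["img"][:,:,::-1]
    np.save(f"pics/{f}.npy",d,allow_pickle=True)
    if crop: i=i[crop[1]:crop[3],crop[0]:crop[2]]
    cv2.imwrite(f"pics/{f}.png",cv2.resize(i,None,fx=s,fy=s,interpolation=cv2.INTER_CUBIC));return d
def load(f): return np.load(f"pics/{f}.npy",allow_pickle=True).item()
def pose():
    o=ctrl.get_obs();return np.array(o["ee_pos"]),Ro.from_rotvec(o["orientation"])
def rel(X,yaw):
    """tool-frame shift to TCP target X, and rz to bring tool y to world yaw(deg, mod 180), tool down; shift in current tool axes"""
    p,R=pose();y=R.apply([0,1,0]);cur=np.degrees(np.arctan2(y[1],y[0]))
    dy=(yaw-cur+90)%180-90
    o=ctrl.get_obs()
    print("t",round(o["t"],2),"tcp",p.round(1),"yaw",cur.round(1),"q6",np.degrees(o["qpos"][5]).round(1),"shift",R.inv().apply(np.array(X)-p).round(1),"rz",-np.radians(dy).round(3),"tilt fix",(R.inv()*Ro.from_euler("z",cur,degrees=True)*Ro.from_matrix([[0,1,0],[1,0,0],[0,0,-1]])).as_rotvec().round(3))
E
python3 - <<'E'
from h import *
np.save("x.npy",0)
T=ctrl.get_image("top");S=ctrl.get_image("scene");s=1.5625
a=lambda x,y:np.array([x/s,y/s])
for n,t,c in [("peg2top",(473,307),(341,319)),("peg1top",(444,384),(325,269)),("peg0top",(363,377),(403,251)),("cap",(412,334),(387,309)),("pin",(255,366),(491,233)),("redmk",(329,331),(471,287)),("pointer",(368,264),(478,334)),("loadtip",(492,330),(305,350)),("pivot",(289,323),(494,264)),("b1",(541,372),(233,341)),("b2",(604,376),(157,368)),("b3",(600,314),(189,410))]:
    print(n,tri([(T,a(*t)),(S,a(*c))]).round(0))
for n,t in [("rimL",(329,331)),("rimR",(489,331)),("rimT",(409,250)),("rimB",(409,412))]: print(n,atz(T,a(*t),50).round(0))
E
```

```text
peg2top [ 588. -102.  109.]
peg1top [443. -48. 114.]
peg0top [457. 107. 111.]
cap [541.  15.  60.]
pin [477. 311. 102.]
redmk [553. 187.  53.]
pointer [683. 105.  54.]
loadtip [ 548. -147.   41.]
pivot [559. 250.  88.]
b1 [ 466. -241.   46.]
b2 [ 458. -367.   38.]
b3 [ 581. -361.   38.]
rimL [547. 179.  50.]
rimR [ 547. -138.   50.]
rimT [710.  20.  50.]
rimB [388.  20.  50.]
```

Units first: shifts go in m. So -30 mm is -0.03, -24 mm is -0.024.

```bash
for k in 1 2 3; do python3 jog.py '[{"trans": [-0.03, -0.024, -0.005]}, {"trans": [-0.03, -0.024, -0.005]}, {"trans": [-0.03, -0.024, -0.005]}, {"trans": [-0.03, -0.024, -0.005]}, {"trans": [-0.03, -0.024, -0.005]}]' >/dev/null; done; python3 jog.py '[{"r": [0, 0, 0.12]}, {"r": [0, 0, 0.12]}, {"r": [0, 0, 0.12]}, {"r": [0, 0, 0.12]}, {"r": [0, 0, 0.12]}]'; python3 jog.py '[{"r": [0, 0, 0.12]}, {"r": [0, 0, 0.1]}, {}, {}, {}]'
python3 - <<'E'
from h import *
d=snap("wrist","w1",None,1.5625)
print(-np.array(d["R"]).T@d["t"])
rel([588,-102,94],17)
E
```

```text
t: 1.92
ee_pos: [521.0, 33.4, 314.6]
orientation: [-1.607, -2.699, 0.0]
ft_force: [-0.9, -0.4, 0.2]
width: 87.3
grasp_force: 0.0
t: 2.33
ee_pos: [521.1, 33.6, 314.6]
orientation: [-1.882, -2.515, 0.0]
ft_force: [-0.5, -0.4, 0.4]
width: 87.8
grasp_force: 0.0
[502.81936229  98.00938921 460.10812923]
t 2.38 tcp [521.1  33.6 314.7] yaw 16.4 q6 -14.0 shift [-149.    26.   220.7] rz -0.011 tilt fix [-0.  0.  0.]
```

View pics/w1.png

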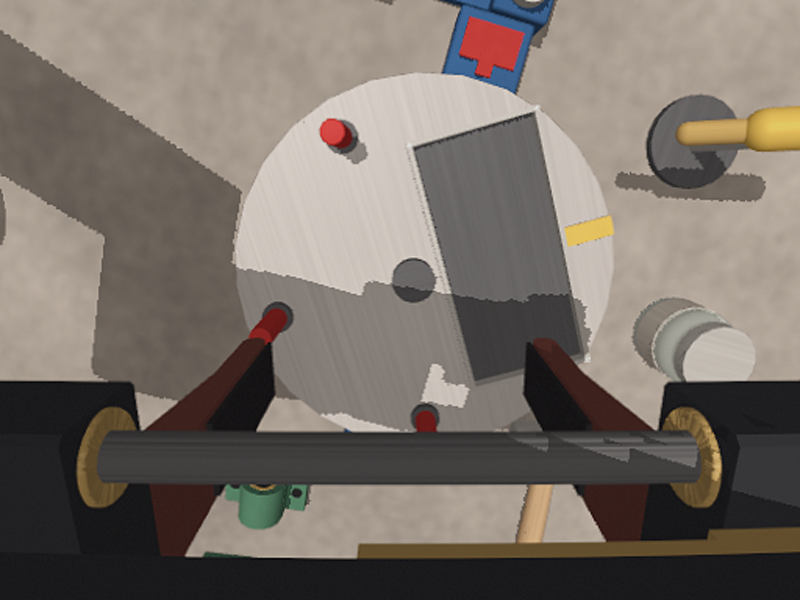

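The wrist view shows the pointer tip at about (613,226), peg0's top at (333,132), the axis cap at (414,280), the red mark tip at (484,77), and tray corners at (409,147), (538,108), (590,359) and (475,384).

Run:
```python
from h import *
d=load("w1");s=1.5625
from scipy.optimize import least_squares
q={"pointer":((613,226),50),"peg0":((333,132),110),"red":((484,77),50)}
P={n:atz(d,np.array(p)/s,z)for n,(p,z) in q.items()}
for n in P: print(n,P[n].round(1))
for z in(50,55): print("cap",atz(d,np.array((414,280))/s,z).round(1))
co=[atz(d,np.array(p)/s,64) for p in[(409,147),(538,108),(590,359),(475,384)]];tc=np.mean(co,0);print("tray",tc)
T=ctrl.get_image("top");a=lambda x,y:np.array([x,y])/s
for n,p in[("peg0",(363,377)),("peg1",(444,384)),("peg2",(473,307))]: P[n+"t"]=atz(T,a(*p),110)
P["pointert"]=atz(T,a(368,264),50)
g={"pointer":(0,160),"peg0":(105,130),"peg0t":(105,130),"peg1t":(180,130),"peg2t":(255,130),"pointert":(0,160),"tray":(0,65)};P["tray"]=tc
def f(v):return np.concatenate([P[n][:2]-v[:2]-r*np.array([np.cos(v[2]+np.radians(b)),np.sin(v[2]+np.radians(b))]) for n,(b,r) in g.items()])
r=least_squares(f,[548,18,1]);print(r.x,np.degrees(r.x[2]),r.fun.reshape(-1,2).round(1))
# stand direction: red - axis
print("red dir",np.degrees(np.arctan2(*(P["red"][:2]-r.x[:2])[::-1])))
L=atz(T,a(489,331),50);print("load?",L)
b=r.x[2]+np.radians(255);X=r.x[:2]+130*np.array([np.cos(b),np.sin(b)]);print(X,np.degrees(b)-360)
rel([X[0],X[1],95],np.degrees(b)+90)
```

```text
pointer [685.4 104.7  50. ]
peg0 [453.8 108.7 110. ]
red [546.3 182.7  50. ]
cap [541.   14.4  50. ]
cap [540.5  15.4  55. ]
tray [604.26632995  56.20498399  64.        ]
[549.99439065  20.24236121   0.56291084] 32.25241528654563 [[ 0.1 -1. ]
 [-0.8  0.2]
 [ 2.  -2.9]
 [ 3.7  3.1]
 [-0.2  2.4]
 [-4.1 -3.2]
 [-0.7  1.3]]
red dir 91.29481431500454
load? [ 546.91018813 -137.86125294   50.        ]
[ 588.55002898 -103.90860637] -72.74758471345439
t 2.43 tcp [521.1  33.6 314.7] yaw 16.3 q6 -13.9 shift [-151.    26.1  219.7] rz -0.016 tilt fix [-0. -0. -0.]
```

Scaled: 36 mm is 0.036, 6.5 mm is 0.0065.

```bash
python3 jog.py '[{"trans": [-0.0378, 0.0065, 0], "r": [0, 0, -0.016]}, {"trans": [-0.0378, 0.0065, 0]}, {"trans": [-0.0378, 0.0065, 0]}, {"trans": [-0.0376, 0.0065, 0]}, {"trans": [0, 0, 0.036]}]' 50 >/dev/null; python3 jog.py '[{"trans": [0, 0, 0.036]}, {"trans": [0, 0, 0.036]}, {"trans": [0, 0, 0.02]}, {}, {}]'
python3 - <<'E'
from h import *
snap("wrist","w2",None,1)
rel([588.55,-103.9,95],17.25)
E
```

```text
t: 3.27
ee_pos: [589.5, -103.2, 186.0]
orientation: [-1.864, -2.527, 0.002]
ft_force: [-0.0, 0.5, 0.5]
width: 49.9
grasp_force: 0.0
t 3.32 tcp [ 590.6 -103.4  187.5] yaw 17.2 q6 -28.2 shift [ 0.1 -2.1 92.5] rz -0.001 tilt fix [ 0.001  0.    -0.   ]
```

View pics/w2.png

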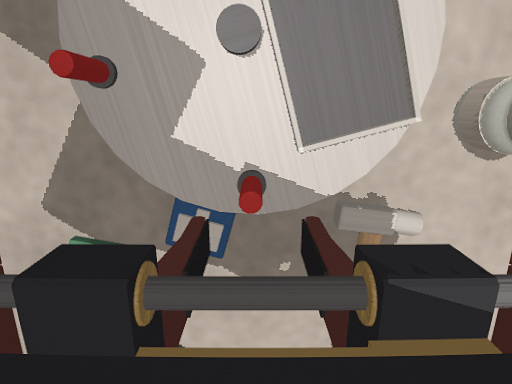

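Peg2's top is at about (250,203) and peg1's at (62,63). The fingers straddle peg2's line.

Run:
```python
from h import *
d=load("w2")
for n,p in[("peg2",(250,203)),("peg1",(62,63))]: print(n,atz(d,p,110).round(1))
print("load slot",atz(d,(203,215),50).round(1))
```

```text
peg2 [ 586.4 -104.   110. ]
peg1 [439.  -48.5 110. ]
load slot [ 552.3 -145.6   50. ]
```

Scaled: 31 mm is 0.031, 28 mm is 0.028.

```bash
python3 jog.py '[{"trans": [0, -0.0025, 0.031]}, {"trans": [0, 0, 0.031]}, {"trans": [0, 0, 0.028]}, {}, {}]' >/dev/null; python3 jog.py '[{}, {}, {}, {}, {}]' 10
python3 - <<'E'
from h import *
rel([588.55,-103.9,95],17.25)
E
```

```text
t: 4.15
ee_pos: [587.9, -104.2, 97.7]
orientation: [1.865, 2.527, 0.001]
ft_force: [-0.8, -0.5, -0.3]
width: 20.2
grasp_force: 0.0
t 4.15 tcp [ 587.9 -104.2   97.7] yaw 17.1 q6 -28.3 shift [0.1 0.8 2.7] rz -0.002 tilt fix [ 0.001  0.001 -0.   ]
```

Scaled: -15.56 mm is -0.01556, 0.94 mm is 0.00094.

```bash
python3 jog.py '[{}, {}, {"trans": [0.00094, -0.01556, 0], "r": [0, 0, 0.12]}, {"trans": [0.00094, -0.01556, 0], "r": [0, 0, 0.12]}, {"trans": [0.00094, -0.01556, 0], "r": [0, 0, 0.12]}]'
python3 - <<'E'
from h import *
p,R=pose();v=p[:2]-[549,20];print(np.hypot(*v),np.degrees(np.arctan2(v[1],v[0])));rel(p,0)
E
for k in 1 2; do python3 jog.py '[{"trans": [0.00094, -0.01556, 0], "r": [0, 0, 0.12]}, {"trans": [0.00094, -0.01556, 0], "r": [0, 0, 0.12]}, {"trans": [0.00094, -0.01556, 0], "r": [0, 0, 0.12]}, {"trans": [0.00094, -0.01556, 0], "r": [0, 0, 0.12]}, {"trans": [0.00094, -0.01556, 0], "r": [0, 0, 0.12]}]'; done; python3 jog.py '[{}, {}]' >/dev/null
python3 - <<'E'
from h import *
p,R=pose();v=p[:2]-[549,20];print(np.hypot(*v),np.degrees(np.arctan2(v[1],v[0])));rel(p,0);snap("top","t2",(200,140,340,280),5)
E
```

```text
t: 4.57
ee_pos: [542.5, -110.6, 97.6]
orientation: [2.291, 2.144, 0.002]
ft_force: [2.4, -1.4, 5.5]
width: 17.6
grasp_force: 30.0
130.7571699965668 -92.83021389381604
t 4.57 tcp [ 542.5 -110.6   97.6] yaw -3.8 q6 -8.9 shift [0. 0. 0.] rz -0.066 tilt fix [ 0.004  0.001 -0.   ]
t: 4.98
ee_pos: [468.4, -84.3, 97.5]
orientation: [2.823, 1.372, -0.003]
ft_force: [-6.4, -11.4, 12.5]
width: 17.1
grasp_force: 30.0
t: 5.4
ee_pos: [422.2, -19.7, 97.4]
orientation: [3.105, 0.476, -0.008]
ft_force: [-10.7, -5.7, 23.2]
width: 17.5
grasp_force: 30.0
132.85793331166752 -162.94585001634795
t 5.57 tcp [422.  -19.   97.3] yaw -72.2 q6 68.1 shift [0. 0. 0.] rz -1.26 tilt fix [-0.002  0.006  0.   ]
```

View pics/t2.png

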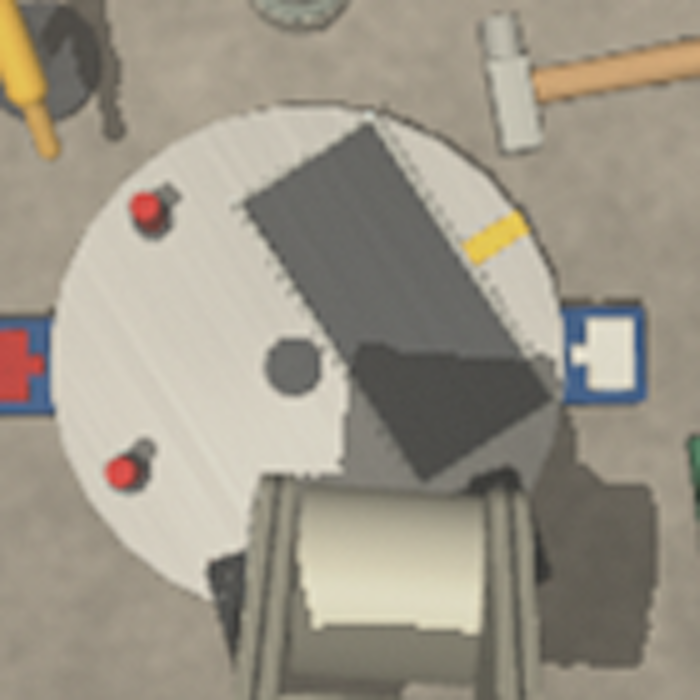

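The pointer tip in the crop is at (524,220). The white mark tip is at (573,355) and the red tip at (44,365), so about 29° of turn remains.

Run:
```python
from h import *
d=load("t2");a=lambda x,y:np.array([200+(x-2)/5,140+(y-2)/5])
r=atz(d,a(44,365),50);w=atz(d,a(573,355),50);p=atz(d,a(524,222),50);pg0=atz(d,a(145,208),110);pg1=atz(d,a(122,471),110);c=(r+w)/2
print(r.round(1),w.round(1),p.round(1),"c",c.round(1),"R",np.hypot(*(r-w)[:2])/2)
an=lambda v:np.degrees(np.arctan2(v[1],v[0]))
T=ctrl.get_obs()["ee_pos"]
for C in(c[:2],np.array([547,20])):print("stand",an((r-w)),"pointer",an(p[:2]-C),"peg0-105",an(pg0[:2]-C)-105,"peg1-180",an(pg1[:2]-C)-180,"tcp-255",an(T[:2]-C)-255+360)
print(pg0,pg1)
```

```text
[544.5 185.4  50. ] [ 550.7 -141.7   50. ] [ 633.6 -112.3   50. ] c [547.6  21.8  50. ] R 163.5942669927173
stand 91.10152267750004 pointer -57.34424027771264 peg0-105 -56.91149016878325 peg1-180 -57.416155487612826 tcp-255 -56.882573665323605
stand 91.10152267750004 pointer -56.80099937963186 peg0-105 -56.570358859008934 peg1-180 -58.07709890695119 tcp-255 -57.565915421362206
[634.07098841 118.17266355 110.        ] [478.3368112  130.21380813 110.        ]
```

Scaled: -14.27 mm is -0.01427, 1 mm is 0.001.

```bash
python3 jog.py '[{"trans": [0.0015, -0.01427, 0], "r": [0, 0, 0.11]}, {"trans": [0.001, -0.01427, 0], "r": [0, 0, 0.11]}, {"trans": [0.0008, -0.01427, 0], "r": [0, 0, 0.11]}, {"trans": [0.0008, -0.01427, 0], "r": [0, 0, 0.11]}, {"trans": [0.0008, -0.01427, 0], "r": [0, 0, 0.11]}]' >/dev/null;  python3 jog.py '[{}, {}, {}]'
python3 - <<'E'
from h import *
p,R=pose();rel([421.3,52.2,97.5],76.1)
E
```

```text
t: 6.28
ee_pos: [420.6, 52.0, 97.1]
orientation: [3.118, -0.376, -0.01]
ft_force: [-12.2, 4.7, 23.2]
width: 17.4
grasp_force: 30.0
t 6.28 tcp [420.6  52.   97.1] yaw -103.8 q6 109.1 shift [ 0.6 -0.4 -0.4] rz 0.002 tilt fix [ 0.001  0.006 -0.   ]
```

```bash
python3 jog.py '[{}, {}, {}, {}]' 40 >/dev/null; python3 jog.py '[{"trans": [0, 0, -0.035]}, {"trans": [0, 0, -0.035]}, {"trans": [0, 0, -0.035]}, {"trans": [-0.03, 0, -0.035]}, {"trans": [-0.03, 0, -0.035]}]' >/dev/null;  python3 jog.py '[{"trans": [-0.04, 0, 0]}, {}, {}]'
python3 - <<'E'
from h import *
snap("wrist","w3",None,1.5625);d=snap("top","t3",(200,140,440,280),3.3)
E
```

```text
t: 7.28
ee_pos: [331.4, 74.0, 265.4]
orientation: [-3.119, 0.375, -0.003]
ft_force: [-0.7, 0.1, 0.2]
width: 39.9
grasp_force: 0.0
```

View pics/t3.png

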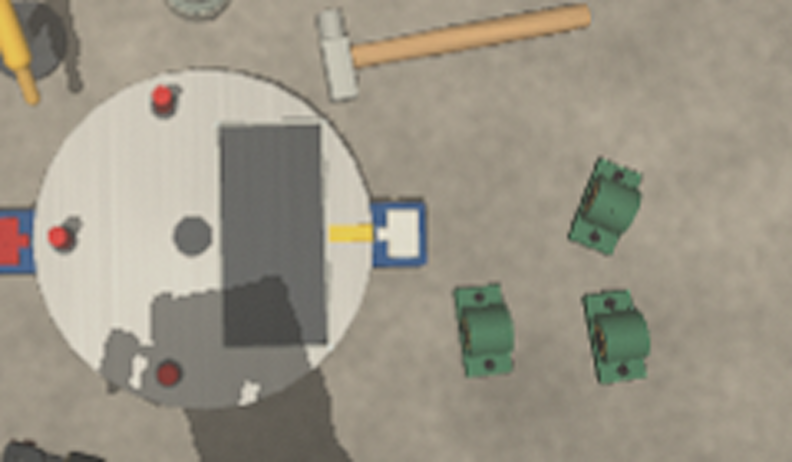

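View pics/w3.png

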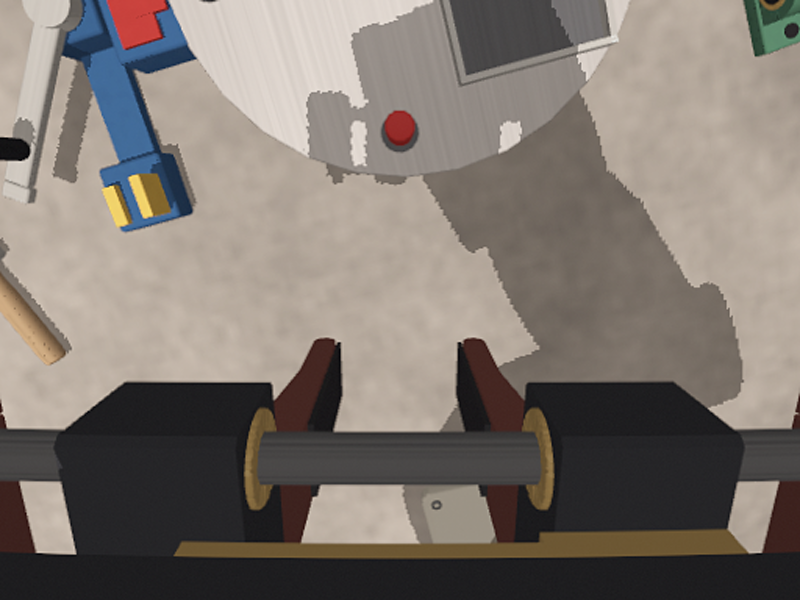

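The pointer tip (373,234) meets the white tip (378,233). Foot corners in this crop:
- **A:** (453,287), (500,285), (511,375), (467,378)
- **B:** (583,294), (628,290), (645,380), (601,384)
- **C:** (600,157), (642,173), (612,255), (570,239)

Next I'll compute block poses and get a closer wrist view over the blocks.

Run:
```python
from h import *
d=load("t3");a=lambda p:np.array([200+(p[0]-1.2)/3.3,140+(p[1]-1.2)/3.3])
B={"A":[(453,287),(500,285),(511,375),(467,378)],"B":[(583,294),(628,290),(645,380),(601,384)],"C":[(600,157),(642,173),(612,255),(570,239)]}
for n,c in B.items():
    q=np.array([atz(d,a(p),14) for p in c]);v=(q[0]+q[1]-q[2]-q[3])/2;w=(q[1]+q[2]-q[0]-q[3])/2
    print(n,q.mean(0).round(1),"yaw",np.degrees(np.arctan2(v[1],v[0])).round(1),np.hypot(*v[:2]).round(0),np.hypot(*w[:2]).round(0))
p=atz(d,a((373,234)),50);w=atz(d,a((378,233)),50);r=atz(d,a((28,238)),50);print(p,w,r,(w+r)/2)
for z in(110,): print("pegs",[atz(d,a(q),z).round(1) for q in((162,98),(60,237),(168,373))])
w3=load("w3");s=1.5625
print("peg2",atz(w3,np.array((400,126))/s,110).round(1),"pin seat",atz(w3,np.array((129,200))/s,54).round(1))
o=ctrl.get_obs();print(o["ee_pos"]);rel([500,-200,300],20)
```

```text
A [ 460.9 -244.    14. ] yaw 6.6 86.0 43.0
B [ 455.9 -367.8   14. ] yaw 9.2 86.0 42.0
C [ 580.6 -363.9   14. ] yaw -21.3 85.0 42.0
[ 550.912301   -137.00657125   50.        ] [ 551.85260041 -141.6817693    50.        ] [547.06898326 186.30584871  50.        ] [549.46079184  22.31203971  50.        ]
pegs [array([669.7,  58.5, 110. ]), array([544. , 149.2, 110. ]), array([423.6,  52.1, 110. ])]
peg2 [420.9  51.3 110. ] pin seat [423.1 249.5  54. ]
[333.10309451  73.8715626  265.12367402]
t 7.38 tcp [333.1  73.9 265.1] yaw -103.7 q6 114.3 shift [227.2 226.3 -34.7] rz 0.982 tilt fix [-0.    -0.001 -0.   ]
```

```bash
for k in 1 2; do python3 jog.py '[{"trans": [0.02, 0.0279, 0.005]}, {"trans": [0.02, 0.0279, 0.005]}, {"trans": [0.02, 0.0279, 0.005]}, {"trans": [0.02, 0.0279, 0.005]}, {"trans": [0.02, 0.0279, 0.005]}]' 80 >/dev/null; done; for k in 1 2 3; do python3 jog.py '[{"r": [0, 0, -0.12]}, {"r": [0, 0, -0.12]}, {"r": [0, 0, -0.12]}, {"r": [0, 0, -0.12]}, {"r": [0, 0, -0.12]}]'>/dev/null; done;  python3 jog.py '[{"r": [0, 0, -0.12]}, {}, {}, {}]'
python3 - <<'E'
from h import *
snap("wrist","w4",None,1.5625)
rel([461,-244,200],6.6)
E
```

```text
t: 9.8
ee_pos: [460.4, -245.2, 214.2]
orientation: [-2.101, -2.334, 0.0]
ft_force: [1.2, 0.2, 0.3]
width: 80.1
grasp_force: 0.0
t 9.85 tcp [ 460.4 -245.1  214.4] yaw 6.1 q6 -35.4 shift [ 1.   0.7 14.4] rz -0.009 tilt fix [-0.001 -0.    -0.   ]
```

View pics/w4.png

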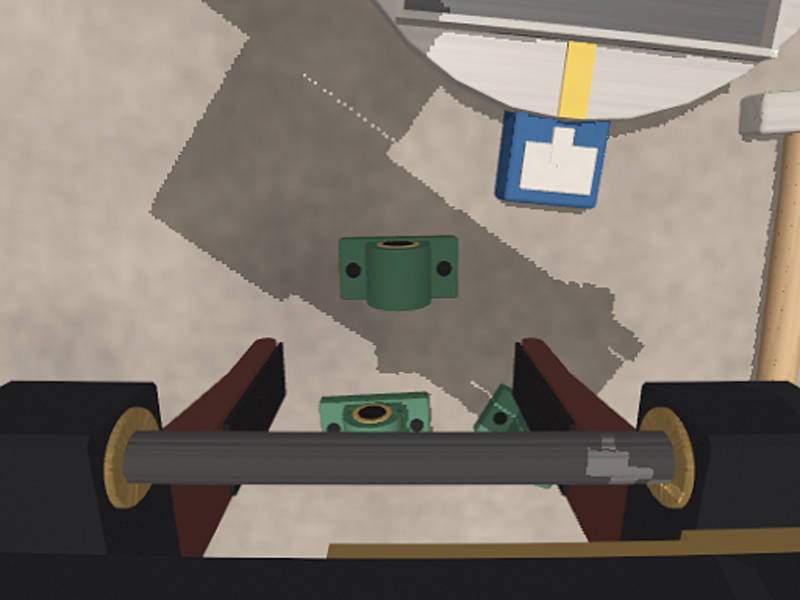

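Block A's foot-top corners are about (340,238), (457,236), (458,297) and (341,299). The pointer tip centre is at (575,119) and the white mark tip at about (564,128), so the table looks a couple of degrees off. Computing.

Run:
```python
from h import *
d=load("w4");s=1.5625
import cv2
i=d["img"][60:140,300:400,::-1];cv2.imwrite("pics/w4c.png",cv2.resize(i,None,fx=7,fy=7,interpolation=cv2.INTER_CUBIC))
q=np.array([atz(d,np.array(p)/s,14) for p in[(340,238),(457,236),(458,297),(341,299)]]);v=q[1]+q[2]-q[0]-q[3];w=q[0]+q[1]-q[2]-q[3]
print(q.mean(0),np.degrees(np.arctan2(v[1],v[0])),np.hypot(*v[:2])/2,np.hypot(*w[:2])/2)
for p in[(575,119),(564,128),(583,42)]: print(atz(d,np.array(p)/s,50).round(1))
```

```text
[ 461.44032226 -245.92091683   14.        ] 7.062153763883689 82.62421427689843 43.82774725423924
[ 554.9 -138.4   50. ]
[ 549.3 -144.2   50. ]
[551.9 -96.2  50. ]
```

View pics/w4c.png

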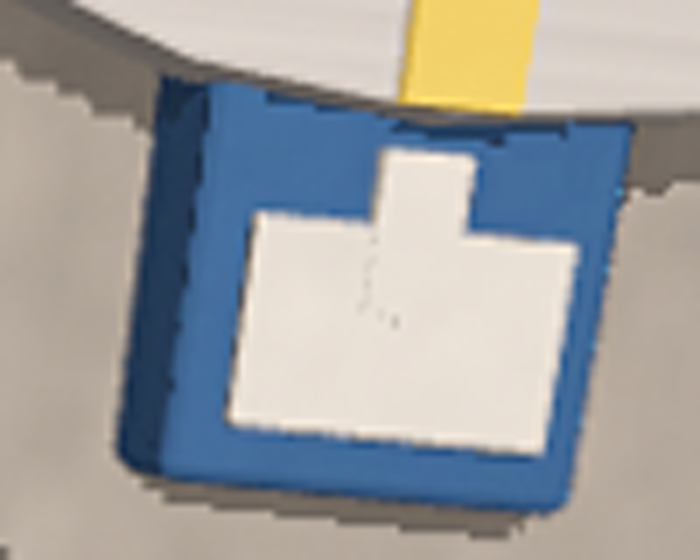

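```bash
python3 jog.py '[{"trans": [0.0095, 0.0335, 0]}, {"trans": [0.0095, 0.0335, 0]}, {"trans": [0.0095, 0.0335, 0]}, {}, {}]'
cat > mk.py <<'E'
from h import *
def marks(d,verbose=1):
    im=d["img"];h=cv2.cvtColor(im,cv2.COLOR_RGB2HSV);H,S,V=[h[:,:,k].astype(int) for k in range(3)]
    def big(m):
        n,l,st,_=cv2.connectedComponentsWithStats(m.astype(np.uint8));return l==1+np.argmax(st[1:,4])
    y=big((H>18)&(H<32)&(S>120)&(V>120));b=big((H>100)&(H<125)&(S>110)&(V>60))
    hull=np.zeros(b.shape,np.uint8);pts=cv2.findNonZero(b.astype(np.uint8));cv2.fillConvexPoly(hull,cv2.convexHull(pts),1)
    w=big((hull>0)&(S<60)&(V>185)&~y)
    out=[]
    for m,z in((y,50),(w,50)):
        c=max(cv2.findContours(m.astype(np.uint8),cv2.RETR_EXTERNAL,cv2.CHAIN_APPROX_NONE)[0],key=len)[:,0]
        P=np.array([atz(d,p,z)[:2] for p in c]);r=cv2.minAreaRect(P.astype(np.float32));out.append((P,r));print("area",m.sum(),"rect",np.round(cv2.boxPoints(r),1).tolist())
    return out
if __name__=="__main__":
    d=snap("wrist","w5");o=marks(d);print(-np.array(d["R"]).T@d["t"])
    rel([461.2,-245.5,200],6.9)
E
python3 mk.py
```

```text
t: 10.27
ee_pos: [558.2, -204.8, 214.5]
orientation: [-2.096, -2.34, 0.0]
ft_force: [-0.6, -0.2, -0.5]
width: 79.9
grasp_force: 0.0
area 771 rect [[542.9000244140625, -97.0999984741211], [543.7999877929688, -138.1999969482422], [559.2999877929688, -137.89999389648438], [558.4000244140625, -96.80000305175781]]
area 795 rect [[527.9000244140625, -158.39999389648438], [568.7000122070312, -177.10000610351562], [579.2000122070312, -153.89999389648438], [538.5, -135.3000030517578]]
[ 551.62161599 -138.10349773  359.94727593]
t 10.32 tcp [ 556.8 -205.2  214.4] yaw 6.2 q6 -27.6 shift [-29.7 -99.4  14.5] rz -0.012 tilt fix [-0.001 -0.    -0.   ]
```

Run:
```python
from h import *
d=load("w5");u=proj(d,[551,-145,50])[0];print(u);x,y=int(u[0])-50,max(int(u[1])-40,0)
print(x,y);cv2.imwrite("pics/w5c.png",cv2.resize(d["img"][y:y+80,x:x+100,::-1],None,fx=7,fy=7,interpolation=cv2.INTER_CUBIC))
```

```text
[253.72544739 115.35679349]
203 75
```

View pics/w5c.png

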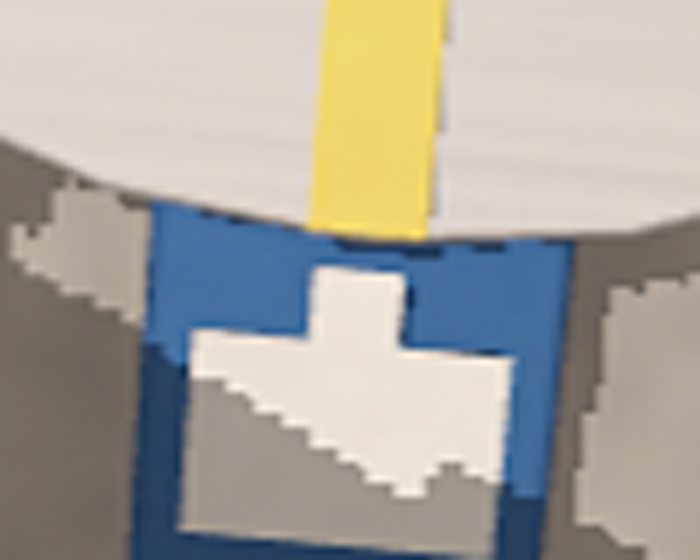

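The pointer tip (368,235) lies within about 0.5 mm of the mark's axis, so the table is indexed. Now I'll pick block A.

Scaled: 35 mm is 0.035, -33.1 mm is -0.0331.

```bash
python3 jog.py '[{"trans": [-0.01, -0.0331, 0], "r": [0, 0, -0.012]}, {"trans": [-0.01, -0.0331, 0]}, {"trans": [-0.0097, -0.0331, 0]}, {"trans": [0, 0, 0.035]}, {"trans": [0, 0, 0.035]}]' 75 >/dev/null; python3 jog.py '[{"trans": [0, 0, 0.035]}, {"trans": [0, 0, 0.02]}, {}, {}]'
python3 - <<'E'
from h import *
d=load("t3");a=lambda p:np.array([200+(p[0]-1.2)/3.3,140+(p[1]-1.2)/3.3])
print(np.mean([atz(d,a(p),55) for p in[(219,127),(319,124),(327,343),(223,346)]],0))
rel([461.2,-245.5,34],6.9)
E
```

```text
t: 11.07
ee_pos: [460.3, -246.5, 89.5]
orientation: [-2.083, -2.348, 0.001]
ft_force: [0.4, -1.0, 0.1]
width: 74.8
grasp_force: 0.0
[550.46628801 -42.3374469   55.        ]
t 11.07 tcp [ 460.3 -246.5   89.5] yaw 6.8 q6 -36.3 shift [ 0.8  1.2 55.5] rz -0.001 tilt fix [-0.002 -0.002 -0.   ]
```

```bash
python3 jog.py '[{"trans": [0.0008, 0.001, 0.028]}, {"trans": [0, 0, 0.027]}, {}, {}, {}]' >/dev/null; python3 jog.py '[{}, {}, {}, {}, {}]' 30;python3 jog.py '[{}, {}, {}]'; python3 jog.py '[{"trans": [0, 0, -0.03]}, {"trans": [0, 0, -0.03]}, {"trans": [0, 0, -0.03]}, {"trans": [0, 0, -0.03]}, {}]'
python3 - <<'E'
from h import *
rel([610,-44,160],91.2)
E
```

```text
t: 11.9
ee_pos: [462.6, -245.6, 35.4]
orientation: [-2.083, -2.352, 0.0]
ft_force: [-1.8, -0.4, 1.5]
width: 45.4
grasp_force: 1.0
t: 12.15
ee_pos: [462.5, -245.6, 35.3]
orientation: [-2.083, -2.351, 0.0]
ft_force: [-2.4, -0.8, 5.5]
width: 43.9
grasp_force: 30.0
t: 12.57
ee_pos: [465.5, -247.0, 159.7]
orientation: [2.078, 2.346, 0.003]
ft_force: [1.0, -0.8, -3.2]
width: 43.6
grasp_force: 30.0
t 12.57 tcp [ 465.5 -247.   159.7] yaw 6.9 q6 -36.2 shift [184.1 168.   -0. ] rz -1.471 tilt fix [ 0.007  0.005 -0.   ]
```

Units first: shifts go in m. So 26.3 mm is 0.0263, 24 mm is 0.024.

```bash
python3 jog.py '[{"trans": [0.0263, 0.024, 0]}, {"trans": [0.0263, 0.024, 0]}, {"trans": [0.0263, 0.024, 0]}, {"trans": [0.0263, 0.024, 0]}, {"trans": [0.0263, 0.024, 0]}]' >/dev/null; python3 jog.py '[{"trans": [0.0263, 0.024, 0]}, {"trans": [0.0263, 0.024, 0]}, {"r": [0, 0, -0.12]}, {"r": [0, 0, -0.12]}, {"r": [0, 0, -0.12]}]' >/dev/null; python3 jog.py '[{"r": [0, 0, -0.12]}, {"r": [0, 0, -0.12]}, {"r": [0, 0, -0.12]}, {"r": [0, 0, -0.12]}, {"r": [0, 0, -0.12]}]' >/dev/null; python3 jog.py '[{"r": [0, 0, -0.12]}, {"r": [0, 0, -0.12]}, {"r": [0, 0, -0.12]}, {"r": [0, 0, -0.12]}, {"r": [0, 0, -0.03]}]' >/dev/null; python3 jog.py '[{}, {}]'
python3 - <<'E'
from h import *
rel([610.5,-41.5,89.5],91.2)
E
```

```text
t: 14.4
ee_pos: [606.6, -42.5, 153.6]
orientation: [0.03, -3.139, -0.0]
ft_force: [-0.6, -0.6, -3.7]
width: 44.1
grasp_force: 30.0
t 14.4 tcp [606.6 -42.5 153.6] yaw 91.1 q6 -96.2 shift [-4.   0.9 64.1] rz -0.002 tilt fix [ 0.    -0.002  0.   ]
```

Scaled: 20 mm is 0.02, 16 mm is 0.016.

```bash
python3 jog.py '[{"trans": [-0.004, 0.0005, 0.02]}, {"trans": [0, 0, 0.02]}, {"trans": [0, 0, 0.016]}, {}, {}]'; python3 jog.py '[{"trans": [0, 0, 0.004]}, {"trans": [0, 0, 0.003]}, {}, {}]'
```

```text
t: 14.82
ee_pos: [610.5, -41.9, 97.8]
orientation: [0.03, -3.139, -0.0]
ft_force: [0.8, 1.1, -2.6]
width: 43.6
grasp_force: 30.0
t: 15.15
ee_pos: [611.6, -42.1, 92.4]
orientation: [-0.031, 3.141, -0.0]
ft_force: [-0.3, -0.1, -3.3]
width: 43.5
grasp_force: 30.0
```

```bash
python3 jog.py '[{"trans": [0, 0, 0.002]}, {"trans": [0, 0, 0.0015]}, {}, {}]'; python3 jog.py '[{"trans": [0, 0, 0.001]}, {}, {}]'
```

```text
t: 15.48
ee_pos: [611.3, -42.0, 88.4]
orientation: [0.032, -3.141, -0.0]
ft_force: [0.6, 0.4, -3.2]
width: 43.5
grasp_force: 30.0
t: 15.73
ee_pos: [611.7, -41.9, 88.3]
orientation: [-0.032, 3.141, 0.0]
ft_force: [-2.5, 0.8, 5.1]
width: 43.4
grasp_force: 30.0
```

```bash
python3 jog.py '[{}, {}, {}, {}]' 62; python3 jog.py '[{"trans": [0, 0, -0.01]}, {"trans": [0, 0, -0.03]}, {"trans": [0, 0, -0.03]}, {"trans": [0, 0, -0.03]}, {"trans": [0, 0, -0.03]}]' >/dev/null; python3 jog.py '[{"trans": [0.004, -0.036, 0]}, {"trans": [0.004, -0.036, 0]}, {"trans": [0.004, -0.036, 0]}, {"trans": [0.004, -0.036, 0]}, {"trans": [0.004, -0.036, 0]}]' 75 >/dev/null;  python3 jog.py '[{"trans": [0.004, -0.036, 0]}, {"trans": [0.004, -0.036, 0]}, {"trans": [0.004, -0.036, 0]}, {"trans": [0.004, -0.036, 0]}, {"r": [0, 0, 0.12]}]' >/dev/null; for k in 1 2 3; do python3 jog.py '[{"r": [0, 0, 0.12]}, {"r": [0, 0, 0.12]}, {"r": [0, 0, 0.12]}, {"r": [0, 0, 0.12]}, {"r": [0, 0, 0.12]}]' >/dev/null; done; python3 jog.py '[{"r": [0, 0, 0.04]}, {}, {}]'
python3 - <<'E'
from h import *
snap("wrist","w6",None,1.5625); d=snap("top","t6",(200,140,440,280),3.3)
rel([580.6,-364,200],-21.3)
E
```

```text
t: 16.07
ee_pos: [611.5, -42.1, 87.4]
orientation: [-0.032, 3.141, -0.0]
ft_force: [-0.4, -0.2, -0.1]
width: 61.5
grasp_force: 0.0
t: 18.82
ee_pos: [581.9, -366.7, 218.0]
orientation: [2.59, 1.778, 0.0]
ft_force: [-1.2, -0.3, -0.3]
width: 74.9
grasp_force: 0.0
t 18.92 tcp [ 581.9 -366.7  217.8] yaw -21.1 q6 -12.1 shift [ 2.1 -2.2 17.8] rz 0.004 tilt fix [ 0.  0. -0.]
```

View pics/w6.png

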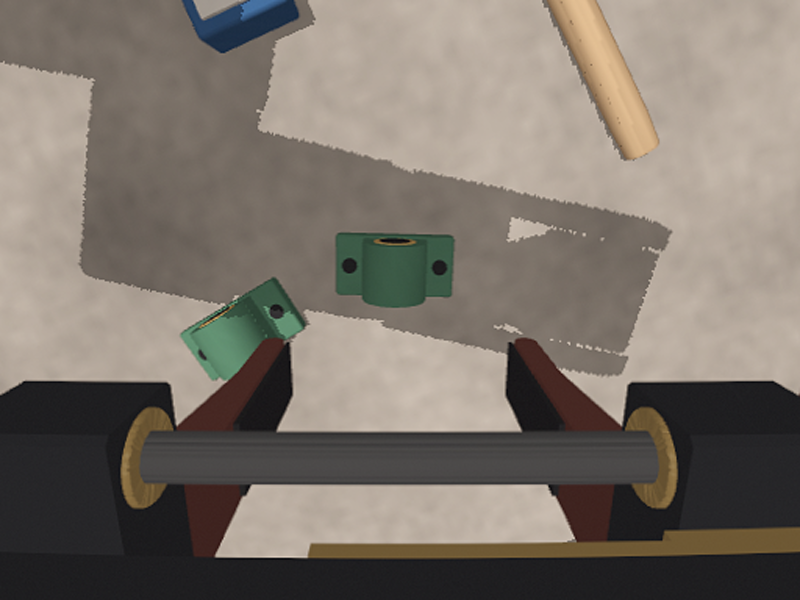

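Block C's foot corners are about (336,233), (453,236), (452,297) and (336,295). B is nearby at the left, with corners (275,279) and (305,322), and leaves clearance for the fingers.

Run:
```python
from h import *
d=load("w6");s=1.5625
q=np.array([atz(d,np.array(p)/s,14) for p in[(336,233),(453,236),(452,297),(336,295)]]);v=q[1]+q[2]-q[0]-q[3];w=q[0]+q[1]-q[2]-q[3]
y=np.degrees(np.arctan2(v[1],v[0]));m=q.mean(0);print(m,y,np.hypot(*v[:2])/2,np.hypot(*w[:2])/2)
rel([m[0]+.5,m[1]+.5,35],y)
# B top-view hint
print([atz(d,np.array(p)/s,14).round(0) for p in[(275,279),(305,322)]])
```

```text
[ 580.01917279 -365.72557432   14.        ] -22.2547714268132 83.07928654499203 44.576788141336245
t 18.92 tcp [ 581.9 -366.7  217.8] yaw -21.1 q6 -12.1 shift [  0.9  -1.9 182.8] rz 0.021 tilt fix [ 0.  0. -0.]
[array([ 496., -344.,   14.]), array([ 504., -381.,   14.])]
```

Scaled: 36 mm is 0.036, 20 mm is 0.02.

```bash
python3 jog.py '[{"trans": [0.0009, -0.0019, 0.036], "r": [0, 0, 0.02]}, {"trans": [0, 0, 0.036]}, {"trans": [0, 0, 0.036]}, {"trans": [0, 0, 0.036]}, {"trans": [0, 0, 0.02]}]' >/dev/null; python3 jog.py '[{}, {}, {}]';  python3 - <<'E'
from h import *
rel([580.5,-365.2,35],-22.2)
E
```

```text
t: 19.58
ee_pos: [581.5, -365.8, 55.1]
orientation: [2.607, 1.75, 0.001]
ft_force: [-0.2, 0.1, 0.4]
width: 75.0
grasp_force: 0.0
t 19.58 tcp [ 581.5 -365.8   55.1] yaw -22.3 q6 -10.9 shift [ 0.2 -1.2 20.1] rz -0.001 tilt fix [ 0.002  0.    -0.   ]
```

Scaled: 20 mm is 0.02, -1 mm is -0.001.

```bash
python3 jog.py '[{"trans": [0, -0.001, 0.02]}, {}, {}, {}]' >/dev/null; python3 jog.py '[{}, {}, {}, {}, {}]' 30 >/dev/null;python3 jog.py '[{}, {}, {}, {}]'; python3 jog.py '[{"trans": [0, 0, -0.03]}, {"trans": [0, 0, -0.03]}, {"trans": [0, 0, -0.03]}, {"trans": [0, 0, -0.03]}, {}]'
python3 - <<'E'
from h import *
rel([550,-42.5,160],-88.8)
E
```

```text
t: 20.67
ee_pos: [579.6, -364.8, 33.6]
orientation: [2.609, 1.75, -0.0]
ft_force: [-2.0, 0.6, 3.9]
width: 44.0
grasp_force: 30.0
t: 21.08
ee_pos: [582.2, -366.5, 159.0]
orientation: [2.602, 1.746, 0.005]
ft_force: [1.6, -0.5, -4.0]
width: 43.5
grasp_force: 30.0
t 21.08 tcp [ 582.2 -366.5  159. ] yaw -22.3 q6 -10.9 shift [ 287.5 -152.7   -2.7] rz 1.161 tilt fix [ 0.009  0.002 -0.   ]
```

```bash
for k in 1 2; do python3 jog.py '[{"trans": [0.0288, -0.0153, 0]}, {"trans": [0.0288, -0.0153, 0]}, {"trans": [0.0288, -0.0153, 0]}, {"trans": [0.0288, -0.0153, 0]}, {"trans": [0.0288, -0.0153, 0]}]'>/dev/null; done; for k in 1 2; do python3 jog.py '[{"r": [0, 0, 0.116]}, {"r": [0, 0, 0.116]}, {"r": [0, 0, 0.116]}, {"r": [0, 0, 0.116]}, {"r": [0, 0, 0.116]}]'>/dev/null; done; python3 jog.py '[{}, {}]'
python3 - <<'E'
from h import *
rel([550,-42.5,88],-88.8)
E
```

```text
t: 22.92
ee_pos: [546.3, -40.2, 152.0]
orientation: [-3.141, -0.04, 0.004]
ft_force: [0.6, -0.6, -4.2]
width: 43.8
grasp_force: 30.0
t 22.92 tcp [546.3 -40.2 152. ] yaw -88.6 q6 83.1 shift [ 3.8  2.4 64. ] rz 0.004 tilt fix [-0.     0.002  0.   ]
```

```bash
python3 jog.py '[{"trans": [0.0038, 0.0024, 0.02], "r": [0, 0, 0.004]}, {"trans": [0, 0, 0.02]}, {"trans": [0, 0, 0.016]}, {}, {}]'; python3 jog.py '[{"trans": [0, 0, 0.004]}, {"trans": [0, 0, 0.002]}, {}, {}, {}]'; python3 jog.py '[{"trans": [0, 0, 0.0015]}, {"trans": [0, 0, 0.0007]}, {}, {}, {}]'
```

```text
t: 23.33
ee_pos: [550.0, -42.5, 96.4]
orientation: [-3.141, -0.032, 0.005]
ft_force: [-0.1, -0.9, -4.9]
width: 43.7
grasp_force: 30.0
t: 23.75
ee_pos: [551.4, -42.6, 92.0]
orientation: [3.141, 0.028, 0.002]
ft_force: [0.7, -0.1, -4.9]
width: 43.8
grasp_force: 30.0
t: 24.17
ee_pos: [551.0, -42.6, 89.2]
orientation: [3.141, 0.028, -0.0]
ft_force: [0.9, -0.9, -4.8]
width: 43.6
grasp_force: 30.0
```

Scaled: 1.5 mm is 0.0015, 0.5 mm is 0.0005.

```bash
python3 jog.py '[{"trans": [0, 0, 0.0015]}, {"trans": [0, 0, 0.0005]}, {}, {}, {}]'; python3 jog.py '[{"trans": [0, 0, 0.001]}, {}, {}]'
```

```text
t: 24.58
ee_pos: [551.1, -42.6, 87.2]
orientation: [-3.141, -0.028, 0.0]
ft_force: [-0.5, -0.0, -4.9]
width: 43.9
grasp_force: 30.0
t: 24.83
ee_pos: [551.3, -42.6, 86.6]
orientation: [3.141, 0.028, 0.001]
ft_force: [-1.0, -0.2, 0.8]
width: 44.1
grasp_force: 30.0
```

```bash
python3 jog.py '[{}, {}, {}, {}]' 62 >/dev/null; python3 jog.py '[{"trans": [0, 0, -0.01]}, {"trans": [0, 0, -0.03]}, {"trans": [0, 0, -0.03]}, {"trans": [0, 0, -0.03]}, {"trans": [0, 0, -0.03]}]' >/dev/null; for k in 1 2; do python3 jog.py '[{"trans": [-0.0102, 0.0324, 0]}, {"trans": [-0.0102, 0.0324, 0]}, {"trans": [-0.0102, 0.0324, 0]}, {"trans": [-0.0102, 0.0324, 0]}, {"trans": [-0.0102, 0.0324, 0]}]' 75 >/dev/null; done; for k in 1 2; do python3 jog.py '[{"r": [0, 0, -0.122]}, {"r": [0, 0, -0.122]}, {"r": [0, 0, -0.122]}, {"r": [0, 0, -0.122]}, {"r": [0, 0, -0.122]}]' >/dev/null; done; python3 jog.py '[{"r": [0, 0, -0.122]}, {"r": [0, 0, -0.122]}, {"r": [0, 0, -0.122]}, {"r": [0, 0, -0.122]}, {}]'>/dev/null; python3 jog.py '[{}, {}]'
python3 - <<'E'
from h import *
snap("wrist","w7",None,1.5625)
rel([456,-368,200],9)
E
```

```text
t: 27.83
ee_pos: [454.9, -368.4, 216.7]
orientation: [2.047, 2.383, 0.0]
ft_force: [0.1, 0.4, -0.4]
width: 75.3
grasp_force: 0.0
t 27.88 tcp [ 454.8 -368.4  216.5] yaw 8.7 q6 -48.9 shift [ 0.2  1.2 16.5] rz -0.005 tilt fix [ 0.  0. -0.]
```

View pics/w7.png

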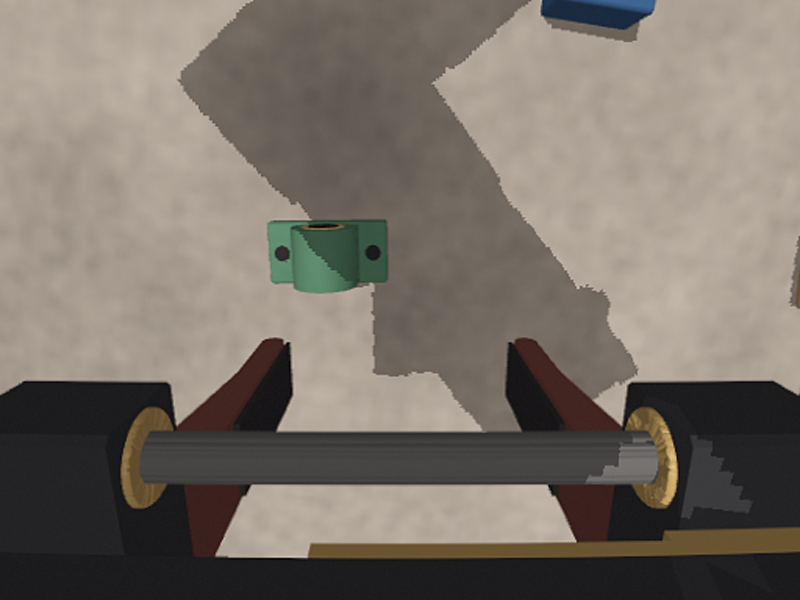

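Block B has been knocked aside. Its foot corners are now about (268,221), (387,220), (388,282) and (270,283), so I'll re-measure.

Run:
```python
from h import *
d=load("w7");s=1.5625
q=np.array([atz(d,np.array(p)/s,14) for p in[(268,221),(387,220),(388,282),(270,283)]]);v=q[1]+q[2]-q[0]-q[3];w=q[0]+q[1]-q[2]-q[3]
y=np.degrees(np.arctan2(v[1],v[0]));m=q.mean(0);print(m,y,np.hypot(*v[:2])/2,np.hypot(*w[:2])/2)
rel([m[0]+.5,m[1]+.5,35],y)
```

```text
[ 405.03664698 -365.89548394   14.        ] 9.14669798376931 83.79865148072689 44.20098714203458
t 27.88 tcp [ 454.8 -368.4  216.5] yaw 8.7 q6 -48.9 shift [ 10.5 -48.3 181.5] rz -0.008 tilt fix [ 0.  0. -0.]
```

```bash
python3 jog.py '[{"trans": [0.0052, -0.0241, 0], "r": [0, 0, -0.008]}, {"trans": [0.0053, -0.0242, 0]}, {"trans": [0, 0, 0.036]}, {"trans": [0, 0, 0.036]}, {"trans": [0, 0, 0.036]}]' >/dev/null; python3 jog.py '[{"trans": [0, 0, 0.036]}, {"trans": [0, 0, 0.01]}, {}, {}, {}]';  python3 - <<'E'
from h import *
rel([405.5,-365.4,35],9.1)
E
```

```text
t: 28.72
ee_pos: [406.6, -366.6, 64.1]
orientation: [2.032, 2.392, -0.0]
ft_force: [0.3, -0.1, 0.5]
width: 75.0
grasp_force: 0.0
t 28.72 tcp [ 406.6 -366.6   64.1] yaw 9.3 q6 -52.6 shift [ 1.5 -0.9 29.1] rz 0.004 tilt fix [ 0.002  0.002 -0.   ]
```

Scaled: 29 mm is 0.029, 1.3 mm is 0.0013.

```bash
python3 jog.py '[{"trans": [0.0013, -0.001, 0.029]}, {}, {}, {}]' >/dev/null; python3 jog.py '[{}, {}, {}, {}, {}]' 30 >/dev/null;python3 jog.py '[{}, {}, {}, {}]'; python3 jog.py '[{"trans": [0, 0, -0.03]}, {"trans": [0, 0, -0.03]}, {"trans": [0, 0, -0.03]}, {"trans": [0, 0, -0.03]}, {}]'
python3 - <<'E'
from h import *
rel([490.5,-42.5,160],91.2)
E
```

```text
t: 29.8
ee_pos: [404.3, -364.6, 33.5]
orientation: [-2.033, -2.395, 0.0]
ft_force: [-1.7, -0.1, 5.6]
width: 43.9
grasp_force: 30.0
t: 30.22
ee_pos: [406.4, -366.4, 157.9]
orientation: [2.028, 2.389, -0.0]
ft_force: [1.3, -0.6, -3.6]
width: 43.7
grasp_force: 30.0
t 30.22 tcp [ 406.4 -366.4  157.9] yaw 9.3 q6 -52.6 shift [306.  135.5  -3.3] rz -1.429 tilt fix [ 0.005  0.006 -0.   ]
```

```bash
for k in 1 2; do python3 jog.py '[{"trans": [0.0306, 0.0136, -0.0007]}, {"trans": [0.0306, 0.0136, -0.0007]}, {"trans": [0.0306, 0.0136, -0.0007]}, {"trans": [0.0306, 0.0136, -0.0007]}, {"trans": [0.0306, 0.0136, -0.0007]}]'>/dev/null; done; for k in 1 2; do python3 jog.py '[{"r": [0, 0, -0.119]}, {"r": [0, 0, -0.119]}, {"r": [0, 0, -0.119]}, {"r": [0, 0, -0.119]}, {"r": [0, 0, -0.119]}]'>/dev/null; done; python3 jog.py '[{"r": [0, 0, -0.119]}, {"r": [0, 0, -0.12]}, {}, {}]'
python3 - <<'E'
from h import *
rel([490.5,-42.5,89],91.2)
E
```

```text
t: 32.22
ee_pos: [488.0, -40.4, 159.0]
orientation: [0.028, -3.139, -0.0]
ft_force: [-0.3, -0.7, -4.1]
width: 43.8
grasp_force: 30.0
t 32.22 tcp [488.  -40.4 159. ] yaw 91.0 q6 -97.1 shift [-2.6 -2.2 70. ] rz -0.003 tilt fix [ 0.    -0.002  0.   ]
```

Scaled: 22 mm is 0.022, 18 mm is 0.018.

```bash
python3 jog.py '[{"trans": [-0.0026, -0.0022, 0.022], "r": [0, 0, -0.003]}, {"trans": [0, 0, 0.022]}, {"trans": [0, 0, 0.018]}, {}, {}]'; python3 jog.py '[{"trans": [0, 0, 0.004]}, {"trans": [0, 0, 0.0025]}, {}, {}, {}]'; python3 jog.py '[{"trans": [0, 0, 0.0015]}, {"trans": [0, 0, 0.0005]}, {}, {}]'
```

```text
t: 32.63
ee_pos: [490.5, -42.5, 97.2]
orientation: [0.034, -3.138, -0.001]
ft_force: [0.0, 0.6, -3.6]
width: 43.8
grasp_force: 30.0
t: 33.05
ee_pos: [491.8, -42.7, 92.3]
orientation: [-0.038, 3.14, -0.0]
ft_force: [-0.2, -0.3, -4.6]
width: 43.9
grasp_force: 30.0
t: 33.38
ee_pos: [491.4, -42.6, 89.8]
orientation: [0.038, -3.141, -0.0]
ft_force: [0.2, 0.3, -3.7]
width: 43.8
grasp_force: 30.0
```

```bash
python3 jog.py '[{"trans": [0, 0, 0.0018]}, {"trans": [0, 0, 0.001]}, {}, {}, {}]'; python3 jog.py '[{"trans": [0, 0, 0.001]}, {}, {}]'
```

```text
t: 33.8
ee_pos: [491.5, -42.7, 86.9]
orientation: [0.038, -3.141, -0.0]
ft_force: [-0.5, -0.3, -4.3]
width: 44.1
grasp_force: 30.0
t: 34.05
ee_pos: [491.8, -42.8, 86.5]
orientation: [-0.038, 3.141, -0.0]
ft_force: [-3.3, -0.6, 5.3]
width: 43.9
grasp_force: 30.0
```

Scaled: 32 mm is 0.032, 22.8 mm is 0.0228.

```bash
python3 jog.py '[{}, {}, {}, {}]' 62 >/dev/null; python3 jog.py '[{"trans": [0, 0, -0.01]}, {"trans": [0, 0, -0.03]}, {"trans": [0, 0, -0.03]}, {"trans": [0, 0, -0.03]}, {"trans": [0, 0, -0.01]}]' >/dev/null; python3 jog.py '[{"trans": [0.0228, 0.032, 0]}, {"trans": [0.0228, 0.032, 0]}, {"trans": [0.0228, 0.032, 0]}, {"r": [0, 0, 0.12]}, {"r": [0, 0, 0.12]}]' 50 >/dev/null; for k in 1 2 3 4 5; do python3 jog.py '[{"r": [0, 0, 0.12]}, {"r": [0, 0, 0.12]}, {"r": [0, 0, 0.12]}, {"r": [0, 0, 0.12]}, {"r": [0, 0, 0.12]}]' >/dev/null; done; python3 jog.py '[{"r": [0, 0, 0.12]}, {"r": [0, 0, 0.04]}, {}, {}]'
python3 - <<'E'
from h import *
snap("wrist","w8",None,1.5625)
d=load("w8")
snap("top","t8",(200,140,340,280),5)
rel([421.2,51.7,97],76.2)
E
```

```text
t: 37.63
ee_pos: [420.6, 51.7, 195.9]
orientation: [3.12, -0.365, -0.0]
ft_force: [-0.3, 0.0, -0.4]
width: 49.9
grasp_force: 0.0
t 37.73 tcp [420.7  51.7 195.9] yaw -103.3 q6 108.7 shift [ 0.5 -0.1 98.9] rz 0.008 tilt fix [ 0.  0. -0.]
```

View pics/w8.png

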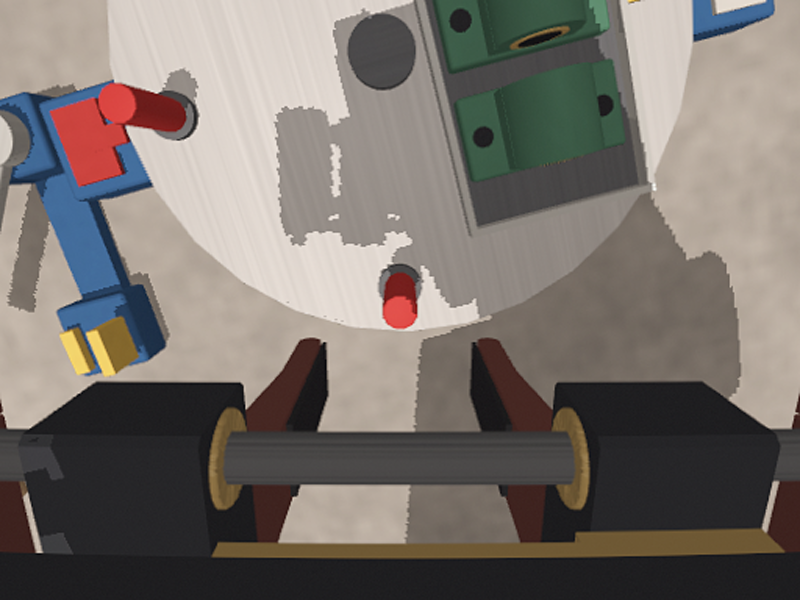

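The wrist view shows blocks flat in the tray and peg2's top at (400,308) between the open fingers.

```bash
python3 - <<'E'
from h import *
d=load("w8");print(atz(d,np.array((400,309))/1.5625,110))
E
python3 jog.py '[{"trans": [0.0004, 0, 0.033], "r": [0, 0, 0.008]}, {"trans": [0, 0, 0.033]}, {"trans": [0, 0, 0.031]}, {}, {}]' >/dev/null; for k in 1 2; do python3 jog.py '[{}, {}, {}, {}, {}]' 10; done
python3 - <<'E'
from h import *
rel([421.2,51.7,97],76.2)
E
```

```text
[422.82924142  50.14596935 110.        ]
t: 38.57
ee_pos: [421.8, 51.6, 100.0]
orientation: [-3.118, 0.379, -0.003]
ft_force: [-0.7, -0.5, -0.1]
width: 20.5
grasp_force: 0.0
t: 38.98
ee_pos: [421.7, 51.6, 99.8]
orientation: [-3.118, 0.38, -0.002]
ft_force: [-1.4, 0.7, 9.5]
width: 17.7
grasp_force: 30.0
t 38.98 tcp [421.7  51.6  99.8] yaw -103.9 q6 109.3 shift [-0.5  0.1  2.8] rz -0.001 tilt fix [-0.    -0.001 -0.   ]
```

Gripped. I'll turn anticlockwise in ramped steps and check the circle as I go.

Scaled: 10.39 mm is 0.01039, 7.8 mm is 0.0078.

```bash
python3 jog.py '[{"trans": [0.00002, 0.0026, 0], "r": [0, 0, -0.02]}, {"trans": [0.0001, 0.0052, 0], "r": [0, 0, -0.04]}, {"trans": [0.00023, 0.0078, 0], "r": [0, 0, -0.06]}, {"trans": [0.00042, 0.01039, 0], "r": [0, 0, -0.08]}, {"trans": [0.00042, 0.01039, 0], "r": [0, 0, -0.08]}]' >/dev/null; python3 jog.py '[{"trans": [0.00042, 0.01039, 0], "r": [0, 0, -0.08]}, {"trans": [0.00042, 0.01039, 0], "r": [0, 0, -0.08]}, {"trans": [0.00042, 0.01039, 0], "r": [0, 0, -0.08]}, {"trans": [0.00042, 0.01039, 0], "r": [0, 0, -0.08]}, {"trans": [0.00042, 0.01039, 0], "r": [0, 0, -0.08]}]'
python3 - <<'E'
from h import *
p,R=pose();v=p[:2]-[548,22];print(np.hypot(*v),np.degrees(np.arctan2(v[1],v[0])));rel(p,0)
E
```

```text
t: 39.82
ee_pos: [430.8, -35.1, 99.8]
orientation: [3.065, 0.688, 0.004]
ft_force: [3.9, 3.9, 3.8]
width: 17.2
grasp_force: 30.0
130.33922226627882 -154.00669462569135
t 39.82 tcp [430.8 -35.1  99.8] yaw -64.7 q6 58.4 shift [0. 0. 0.] rz -1.129 tilt fix [ 0.001 -0.002  0.   ]
```

```bash
for k in 1 2 3; do python3 jog.py '[{"trans": [0.00042, 0.01039, 0], "r": [0, 0, -0.08]}, {"trans": [0.00042, 0.01039, 0], "r": [0, 0, -0.08]}, {"trans": [0.00042, 0.01039, 0], "r": [0, 0, -0.08]}, {"trans": [0.00042, 0.01039, 0], "r": [0, 0, -0.08]}, {"trans": [0.00042, 0.01039, 0], "r": [0, 0, -0.08]}]' | sed -n '2p;4p'; done
python3 - <<'E'
from h import *
p,R=pose();v=p[:2]-[548,22];print(np.hypot(*v),np.degrees(np.arctan2(v[1],v[0])));rel(p,0)
E
```

```text
ee_pos: [462.1, -76.3, 99.8]
ft_force: [5.0, 9.0, 2.7]
ee_pos: [506.4, -101.6, 99.8]
ft_force: [2.4, 11.7, 5.4]
ee_pos: [556.7, -107.9, 99.8]
ft_force: [-1.3, 10.8, 9.2]
130.1850354831692 -86.15038408681124
t 41.07 tcp [ 556.7 -107.9   99.8] yaw 4.0 q6 -16.4 shift [0. 0. 0.] rz 0.07 tilt fix [ 0.    -0.002  0.   ]
```

```bash
for k in 1 2; do python3 jog.py '[{"trans": [0.0005, 0.01039, 0], "r": [0, 0, -0.08]}, {"trans": [0.0005, 0.01039, 0], "r": [0, 0, -0.08]}, {"trans": [0.00042, 0.01039, 0], "r": [0, 0, -0.08]}, {"trans": [0.00042, 0.01039, 0], "r": [0, 0, -0.08]}, {"trans": [0.00042, 0.01039, 0], "r": [0, 0, -0.08]}]' | sed -n '2p;4p'; done; python3 jog.py '[{"trans": [0.00042, 0.01039, 0], "r": [0, 0, -0.08]}, {"trans": [0.00042, 0.01039, 0], "r": [0, 0, -0.08]}, {"trans": [0.00023, 0.0078, 0], "r": [0, 0, -0.06]}, {"trans": [0.00023, 0.0078, 0], "r": [0, 0, -0.06]}, {"trans": [0.00023, 0.0078, 0], "r": [0, 0, -0.06]}]' | sed -n '2p;4p'; python3 jog.py '[{"trans": [0.0001, 0.0052, 0], "r": [0, 0, -0.04]}, {"trans": [0.0001, 0.0052, 0], "r": [0, 0, -0.04]}, {"trans": [0.00006, 0.0039, 0], "r": [0, 0, -0.03]}, {}, {}]' | sed -n '2p;4p'
python3 - <<'E'
from h import *
p,R=pose();v=p[:2]-[548,22];print(np.hypot(*v),np.degrees(np.arctan2(v[1],v[0])));rel([548+130*np.cos(np.radians(-13.1)),22+130*np.sin(np.radians(-13.1)),p[2]],76.9)
snap("top","t9")
E
```

```text
ee_pos: [605.9, -94.1, 99.9]
ft_force: [-3.9, 7.1, 9.5]
ee_pos: [646.0, -62.2, 99.9]
ft_force: [-7.0, 4.6, 10.1]
ee_pos: [668.0, -24.6, 99.9]
ft_force: [-6.5, 1.6, 9.9]
ee_pos: [672.4, -11.0, 99.9]
ft_force: [-6.1, 2.3, 8.4]
128.668257958159 -14.844111826964367
t 42.73 tcp [672.4 -11.   99.9] yaw 75.5 q6 -77.5 shift [-1.3  3.9 -0. ] rz -0.025 tilt fix [ 0.    -0.002  0.   ]
```

Run:
```python
from h import *
d=load("t9");u=proj(d,[546,170,50])[0];print(u)
x,y=int(u[0])-35,int(u[1])-30
i=d["img"];h=cv2.cvtColor(i,cv2.COLOR_RGB2HSV).astype(int);H,S,V=h[...,0],h[...,1],h[...,2]
win=np.zeros(H.shape,bool);win[y:y+60,x:x+70]=1
for n,m in(("yel",(H>18)&(H<32)&(S>110)&(V>110)&win),("red",((H<8)|(H>172))&(S>120)&(V>90)&win)):
    k,l,st,c=cv2.connectedComponentsWithStats(m.astype(np.uint8))
    for j in range(1,k):
        if st[j,4]>8: print(n,st[j],c[j].round(2),atz(d,c[j],50).round(1))
cv2.imwrite("pics/t9c.png",cv2.resize(i[y:y+60,x:x+70,::-1],None,fx=10,fy=10,interpolation=cv2.INTER_CUBIC))
```

```text
[213.38008193 212.1017568 ]
yel [210 210  13   5  65] [216. 212.] [546.3 161.9  50. ]
red [197 206  12  14 127] [201.28 212.73] [544.  207.4  50. ]
```

Run:
```python
from h import *
def cen(d,P,n,r=30):
    u=proj(d,P)[0].astype(int);i=d["img"];i=cv2.resize(i,None,fx=4,fy=4,interpolation=cv2.INTER_CUBIC);h=cv2.cvtColor(i,cv2.COLOR_RGB2HSV).astype(int);H,S,V=h[...,0],h[...,1],h[...,2]
    w=np.zeros(H.shape,bool);w[(u[1]-r)*4:(u[1]+r)*4,(u[0]-r)*4:(u[0]+r)*4]=1
    m={"y":(H>18)&(H<32)&(S>110)&(V>110),"r":((H<8)|(H>172))&(S>120)&(V>90),"w":(S<40)&(V>225)}[n]&w
    k,l,st,c=cv2.connectedComponentsWithStats(m.astype(np.uint8));j=1+np.argmax(st[1:,4])
    return np.append(atz(d,(c[j]-1.5)/4,50)[:2],st[j,4]/16)
d3=load("t3");d9=load("t9");d8=load("t8")
for n,d in(("t3",d3),("t8",d8)):
    print(n,"y",cen(d,[551,-120,50],"y",20).round(1),"w",cen(d,[552,-160,50],"w",14).round(1),"r",cen(d,[544,207,50],"r",22).round(1))
print("t9 y",cen(d9,[546,165,50],"y",12).round(1),"r",cen(d9,[544,207,50],"r",22).round(1),"w",cen(d9,[552,-160,50],"w",14).round(1))
```

```text
t3 y [ 551.8 -116.6   62.8] w [ 553.5 -166.5   21.8] r [544.1 208.  127.9]
t8 y [ 552.5 -116.7   64. ] w [ 547.6 -170.9   11.2] r [544.2 208.  128.2]Traceback (most recent call last):
  File "<stdin>", line 11, in <module>
  File "<stdin>", line 6, in cen
    return _wrapfunc(a, 'argmax', axis=axis, out=out, **kwds)
    return bound(*args, **kwds)
ValueError: attempt to get argmax of an empty sequence
```

Scaled: 31.4 mm is 0.0314, 20.5 mm is 0.0205.

```bash
python3 jog.py '[{}, {}, {}, {}]' 50 >/dev/null; python3 jog.py '[{"trans": [0, 0, -0.025]}, {"trans": [0, 0, -0.03]}, {"trans": [0, 0, -0.03]}, {"trans": [0, 0, -0.03]}, {"trans": [0, 0, -0.02]}]' >/dev/null;python3 jog.py '[{"trans": [0.0205, 0.0314, 0]}, {"trans": [0.0205, 0.0314, 0]}, {"trans": [0.0205, 0.0314, 0]}, {"trans": [0.0205, 0.0314, 0]}, {"trans": [0.0205, 0.0314, 0]}]' >/dev/null; python3 jog.py '[{}, {}]'
python3 - <<'E'
from h import *
d=snap("wrist","w9",None,1.5625);print(-np.array(d["R"]).T@d["t"])
E
```

```text
t: 44.12
ee_pos: [612.8, 167.5, 233.9]
orientation: [-0.392, -3.117, 0.0]
ft_force: [0.6, -0.6, 0.6]
width: 50.2
grasp_force: 0.0
[548.11359262 183.75814979 379.35452705]
```

View pics/w9.png

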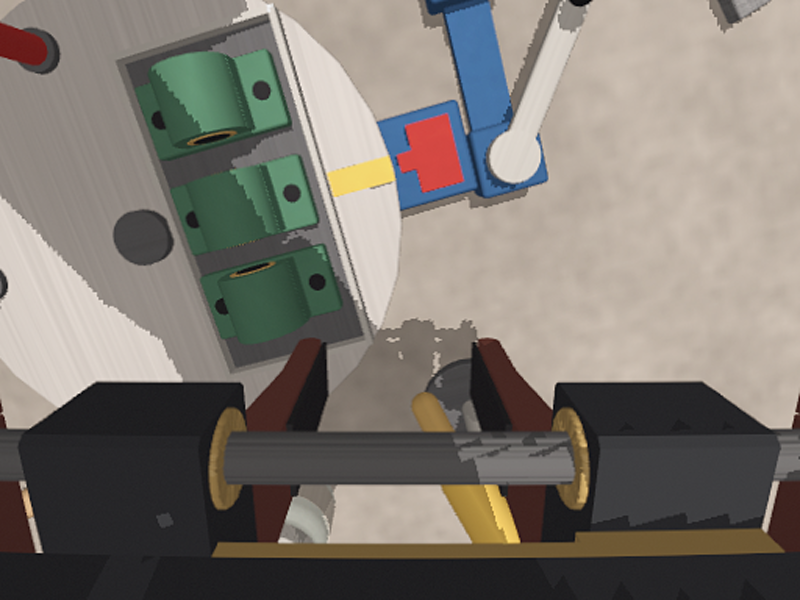

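All three blocks lie flat in the tray. The pointer tip is at about (393,170) and the red mark tip at (399,161), with the mark's axis passing about 8 px above the pointer. That leaves roughly 1.8° to go anticlockwise, so I'll refine this numerically.

```bash
cat > al.py <<'E'
from h import *
def al(f):
    d=load(f);i=cv2.resize(d["img"],None,fx=4,fy=4,interpolation=cv2.INTER_CUBIC);h=cv2.cvtColor(i,cv2.COLOR_RGB2HSV).astype(int);H,S,V=h[...,0],h[...,1],h[...,2]
    res={}
    for n,m,P in(("y",(H>18)&(H<32)&(S>90)&(V>150),[547,160,50]),("r",((H<8)|(H>172))&(S>130)&(V>120),[545,205,50])):
        u=(proj(d,P)[0]*4).astype(int);w=np.zeros(H.shape,np.uint8);cv2.circle(w,tuple(int(a) for a in u),140,1,-1)
        k,l,st,c=cv2.connectedComponentsWithStats((m&(w>0)).astype(np.uint8));j=1+np.argmax(st[1:,4])
        ct=max(cv2.findContours((l==j).astype(np.uint8),0,cv2.CHAIN_APPROX_NONE)[0],key=len)[:,0]
        res[n]=np.array([atz(d,(p-1.5)/4,50)[:2] for p in ct])
    for th in np.radians([91.2]):
        a=np.array([np.cos(th),np.sin(th)]);b=np.array([a[1],-a[0]])
        Y=res["y"];R=res["r"]
        sy,sr=Y@a,R@a
        tip=lambda Q,s,lo,hi:(lambda q:(q.min()+q.max())/2)((Q@b)[(s>lo)&(s<hi)])
        print("ptr tip lat",tip(Y,sy,sy.max()-8,sy.max()-2),"root",tip(Y,sy,sy.min()+3,sy.min()+9),"mark tip",tip(R,sr,sr.min()+1.5,sr.min()+5),"body",tip(R,sr,sr.min()+14,sr.max()-4), "ranges",sy.min(),sy.max(),sr.min(),sr.max())
import sys;al(sys.argv[1])
E
python3 al.py w9
python3 - <<'E'
from h import *
rel([672.4,-11,99.9],75.5)
d=load("w9");s=1.5625
print("pivot",atz(d,np.array((514,158))/s,58),"barend/pin",atz(d,np.array((576,12))/s,54))
E
```

```text
ptr tip lat 549.9946366840275 root 549.5180254338732 mark tip 548.721303000379 body 548.7146446702538 ranges 126.20030369728202 168.6245980489866 173.02168109027954 210.56158522446376
t 44.17 tcp [613.3 166.2 233.9] yaw 75.6 q6 -61.4 shift [-101.4 -156.8  134.1] rz 0.001 tilt fix [-0.  0.  0.]
pivot [559.54043969 255.41169555  58.        ] barend/pin [485.57140755 309.1800448   54.        ]
```

```bash
sed -i 's/^        print("ptr/        for nm,Q in res.items():\n            s=Q@a\n            for lo in np.arange(np.floor(s.min()),s.max(),4):\n                q=(Q@b)[(s>=lo)\&(s<lo+4)]\n                if len(q): print(nm,lo,q.min().round(1),q.max().round(1))\n        print("ptr/' al.py; python3 al.py w9
python3 - <<'E'
from h import *
d=load("w9");i=d["img"][80:140,195:305]
for c in range(240,262,2): print(c,[tuple(int(v) for v in d["img"][r,c]) for r in range(94,124,3)])
E
```

```text
y 126.0 541.6 557.6
y 130.0 541.5 557.6
y 134.0 541.5 557.5
y 138.0 541.5 557.6
y 142.0 541.5 557.6
y 146.0 541.7 557.6
y 150.0 541.7 558.0
y 154.0 541.8 558.1
y 158.0 541.7 558.1
y 162.0 541.9 558.1
y 166.0 541.7 557.8
r 173.0 542.8 554.7
r 177.0 542.8 554.6
r 181.0 527.1 570.1
r 185.0 527.1 570.3
r 189.0 527.1 570.3
r 193.0 527.2 570.1
r 197.0 527.2 570.3
r 201.0 527.2 570.2
r 205.0 527.1 570.3
r 209.0 527.1 570.1
ptr tip lat 549.9946366840275 root 549.5180254338732 mark tip 548.721303000379 body 548.7146446702538 ranges 126.20030369728202 168.6245980489866 173.02168109027954 210.56158522446376
240 [(228, 219, 212), (227, 218, 211), (224, 216, 212), (244, 216, 108), (243, 215, 111), (243, 215, 110), (243, 214, 109), (243, 214, 110), (234, 207, 110), (224, 216, 209)]
242 [(224, 216, 209), (227, 218, 210), (227, 219, 218), (243, 216, 110), (243, 216, 111), (243, 215, 110), (243, 214, 110), (243, 214, 110), (201, 179, 113), (223, 214, 207)]
244 [(226, 217, 209), (224, 215, 208), (231, 216, 175), (244, 218, 112), (243, 217, 111), (243, 215, 110), (243, 214, 110), (244, 215, 110), (156,
[... 664 characters left out ...]
1), (214, 196, 135), (221, 211, 202), (227, 217, 209)]
254 [(70, 114, 162), (65, 115, 162), (186, 70, 85), (109, 65, 87), (57, 107, 156), (66, 112, 159), (64, 110, 160), (60, 107, 159), (64, 102, 148), (89, 110, 141)]
256 [(71, 114, 163), (58, 116, 166), (213, 71, 64), (216, 73, 66), (195, 77, 86), (131, 93, 132), (67, 112, 158), (69, 112, 158), (68, 110, 159), (70, 111, 160)]
258 [(71, 115, 163), (135, 97, 131), (210, 71, 65), (212, 73, 68), (211, 71, 66), (221, 70, 61), (67, 113, 160), (68, 111, 158), (68, 110, 159), (69, 111, 159)]
260 [(70, 116, 166), (205, 81, 96), (211, 72, 67), (211, 72, 67), (211, 72, 66), (178, 63, 66), (69, 113, 160), (69, 111, 159), (68, 110, 158), (69, 112, 159)]
```

The contours show the pointer is only 1.2 mm (0.4°) short. I'll regrip peg2 and nudge it by that much.

```bash
python3 jog.py '[{"trans": [-0.0203, -0.0314, 0]}, {"trans": [-0.0203, -0.0314, 0]}, {"trans": [-0.0203, -0.0314, 0]}, {"trans": [-0.0203, -0.0314, 0]}, {"trans": [-0.0203, -0.0314, 0]}]' >/dev/null; python3 jog.py '[{"trans": [0, 0, 0.03]}, {"trans": [0, 0, 0.03]}, {"trans": [0, 0, 0.03]}, {}, {}]' >/dev/null; python3 jog.py '[{"trans": [0, 0, 0.03]}, {"trans": [0, 0, 0.014]}, {}, {}, {}]'
python3 - <<'E'
from h import *
rel([672.4,-11,99.9],75.5)
E
```

```text
t: 45.42
ee_pos: [673.2, -11.7, 101.6]
orientation: [0.397, 3.114, 0.0]
ft_force: [0.1, -0.9, 0.2]
width: 49.7
grasp_force: 0.0
t 45.42 tcp [673.2 -11.7 101.6] yaw 75.5 q6 -77.5 shift [0.9 0.5 1.7] rz -0.001 tilt fix [ 0.     0.002 -0.   ]
```

```bash
python3 jog.py '[{"trans": [0.0008, 0.0005, 0]}, {}, {}, {}, {}]' 10 >/dev/null; python3 jog.py '[{}, {}, {}, {}, {}]' ; python3 jog.py '[{"trans": [0, 0.0005, 0]}, {"trans": [0, 0.0005, 0], "r": [0, 0, -0.008]}, {}, {}, {}]'
python3 - <<'E'
from h import *
rel([672.6,-10.1,99.9],76)
E
```

```text
t: 46.25
ee_pos: [671.7, -10.9, 100.2]
orientation: [0.398, 3.116, 0.0]
ft_force: [-1.2, 0.6, 5.1]
width: 17.4
grasp_force: 30.0
t: 46.67
ee_pos: [671.9, -9.9, 100.2]
orientation: [0.384, 3.118, 0.0]
ft_force: [-1.5, -0.0, 6.3]
width: 17.3
grasp_force: 30.0
t 46.67 tcp [671.9  -9.9 100.2] yaw 75.9 q6 -77.8 shift [-0.7 -0.   0.3] rz -0.001 tilt fix [ 0.  0. -0.]
```

Scaled: 31.4 mm is 0.0314, -30 mm is -0.03.

```bash
python3 jog.py '[{}, {}, {}, {}]' 50 >/dev/null; python3 jog.py '[{"trans": [0, 0, -0.025]}, {"trans": [0, 0, -0.03]}, {"trans": [0, 0, -0.03]}, {"trans": [0, 0, -0.03]}, {"trans": [0, 0, -0.02]}]' >/dev/null;python3 jog.py '[{"trans": [0.0205, 0.0314, 0]}, {"trans": [0.0205, 0.0314, 0]}, {"trans": [0.0205, 0.0314, 0]}, {"trans": [0.0205, 0.0314, 0]}, {"trans": [0.0205, 0.0314, 0]}]' >/dev/null; python3 jog.py '[{}, {}]'
python3 - <<'E'
from h import *
snap("wrist","w10");snap("top","t10")
rel([477,311,180],56)
E
python3 al.py w10 | tail -1
```

```text
t: 48.0
ee_pos: [609.9, 168.9, 234.8]
orientation: [-0.38, -3.118, 0.0]
ft_force: [-0.1, 0.2, 0.6]
width: 50.2
grasp_force: 0.0
t 48.1 tcp [610.8 166.8 234.9] yaw 75.9 q6 -61.7 shift [164.9 107.4  54.8] rz 0.348 tilt fix [-0.  0.  0.]
ptr tip lat 548.5987573165262 root 548.670448631807 mark tip 548.6106723948335 body 548.7047041686576 ranges 126.22399895113318 168.5998846957708 172.94637789299748 210.60168694426014
```

Pointer and red mark now agree within 0.1 mm. On to the hook.

```bash
python3 jog.py '[{"trans": [0.033, 0.0215, 0]}, {"trans": [0.033, 0.0215, 0]}, {"trans": [0.033, 0.0215, 0]}, {"trans": [0.033, 0.0215, 0]}, {"trans": [0.033, 0.0215, 0]}]' >/dev/null; python3 jog.py '[{"trans": [0, 0, 0.02], "r": [0, 0, 0.116]}, {"trans": [0, 0, 0.02], "r": [0, 0, 0.116]}, {"r": [0, 0, 0.116]}, {}, {}]'
python3 - <<'E'
from h import *
d=snap("wrist","w11");i=d["img"]
def blob(d,X,r=30,thr=45):
    u=proj(d,X)[0];print("exp",u.round(0));g=d["img"].max(2).astype(int);w=np.zeros(g.shape,np.uint8);cv2.circle(w,(int(u[0]),int(u[1])),r,1,-1)
    k,l,st,c=cv2.connectedComponentsWithStats(((g<thr)&(w>0)).astype(np.uint8))
    for j in range(1,k):
        if st[j,4]>15: print(st[j],c[j].round(1),"z104",atz(d,c[j],104).round(1))
blob(d,[477,311,104],45)
d2=load("t10");blob(d2,[477,311,104],12)
rel([477,311,92],56)
E
```

```text
t: 48.93
ee_pos: [477.7, 310.7, 194.9]
orientation: [0.917, 3.005, -0.0]
ft_force: [-0.2, -0.1, -0.1]
width: 50.0
grasp_force: 0.0
exp [255. 196.]
[246 173  20  31 434] [255.3 188.2] z104 [472.  315.1 104. ]
exp [163. 234.]
t 48.98 tcp [477.8 311.  195.3] yaw 56.1 q6 -24.2 shift [  0.8  -0.5 103.3] rz 0.002 tilt fix [ 0.001  0.    -0.   ]
```

The dark blob's lower end, which is the pin top, is at about (255,194). Expected was (255,196), so the pin is where it was measured. Descend and grip.

```bash
python3 jog.py '[{"trans": [0.0005, -0.0005, 0.034]}, {"trans": [0, 0, 0.034]}, {"trans": [0, 0, 0.034]}, {}, {}]' | sed -n '2p;4p'; for k in 1 2; do python3 jog.py '[{}, {}, {}, {}, {}]' 8; done
python3 - <<'E'
from h import *
p,R=pose();v=p[:2]-[559.5,254.5];print(np.hypot(*v),np.degrees(np.arctan2(v[1],v[0])));rel([459.5,252.5,92],91.2)
E
```

```text
ee_pos: [475.8, 310.7, 92.3]
ft_force: [-1.1, -0.2, -0.7]
t: 49.82
ee_pos: [476.6, 311.9, 94.2]
orientation: [0.918, 3.003, 0.002]
ft_force: [0.5, -0.2, 0.2]
width: 20.1
grasp_force: 0.0
t: 50.23
ee_pos: [476.4, 311.8, 93.8]
orientation: [0.919, 3.004, 0.001]
ft_force: [-0.6, -1.3, 7.0]
width: 15.3
grasp_force: 30.0
100.9778548712228 145.4002282743317
t 50.23 tcp [476.4 311.8  93.8] yaw 56.0 q6 -24.0 shift [-19.2 -58.6   1.7] rz -0.615 tilt fix [ 0.001  0.    -0.   ]
```

Units first: shifts go in m. So -8 mm is -0.008, -0.3 mm is -0.0003.

```bash
python3 jog.py '[{"trans": [-0.0003, -0.008, 0], "r": [0, 0, -0.08]}, {"trans": [-0.0003, -0.008, 0], "r": [0, 0, -0.08]}, {"trans": [-0.0003, -0.008, 0], "r": [0, 0, -0.08]}, {"trans": [-0.0003, -0.008, 0], "r": [0, 0, -0.08]}, {"trans": [-0.0003, -0.008, 0], "r": [0, 0, -0.08]}]' | sed -n '2p;4,5p'; python3 jog.py '[{"trans": [-0.0003, -0.008, 0], "r": [0, 0, -0.08]}, {"trans": [-0.0002, -0.004, 0], "r": [0, 0, -0.04]}, {}, {}]' | sed -n '2p;4,5p';  python3 jog.py '[{"trans": [-0.0001, -0.003, 0], "r": [0, 0, -0.03]}, {}, {}]' | sed -n '2p;4,5p'; python3 jog.py '[{"trans": [0, -0.003, 0], "r": [0, 0, -0.03]}, {}, {}]' | sed -n '2p;4,5p'
python3 - <<'E'
from h import *
p,R=pose();v=p[:2]-[559.5,254.5];print(np.hypot(*v),np.degrees(np.arctan2(v[1],v[0])));rel([459.5,252.5,92],91.2)
E
```

```text
ee_pos: [461.1, 275.4, 93.8]
ft_force: [-1.0, 1.7, 5.3]
width: 15.7
ee_pos: [459.5, 263.0, 93.8]
ft_force: [-1.0, -0.6, 7.4]
width: 15.4
ee_pos: [459.3, 260.2, 93.8]
ft_force: [-2.1, -0.2, 7.7]
width: 15.2
ee_pos: [459.3, 257.2, 93.8]
ft_force: [-1.3, 0.1, 7.8]
width: 15.2
100.27934732079808 178.4297981476059
t 51.48 tcp [459.3 257.2  93.8] yaw 89.2 q6 -61.3 shift [-0.3 -4.7  1.8] rz -0.034 tilt fix [ 0.001  0.001 -0.   ]
```

```bash
for k in 1 2 3; do python3 jog.py '[{"trans": [0, -0.002, 0], "r": [0, 0, -0.012]}, {}, {}, {}]' | sed -n '2p;4p'; done
```

```text
ee_pos: [459.3, 255.4, 93.8]
ft_force: [-1.5, 0.3, 7.1]
ee_pos: [459.3, 254.3, 93.8]
ft_force: [-2.4, 5.6, 5.8]
ee_pos: [459.4, 254.1, 93.8]
ft_force: [-6.3, 16.3, 2.2]
```

The hook met its stop at y = 254 with 16 N. Release, rise and check.

Scaled: -30 mm is -0.03, -25 mm is -0.025.

```bash
python3 jog.py '[{}, {}, {}, {}]' 45 | sed -n '2p;4,5p'; python3 jog.py '[{"trans": [0, 0, -0.025]}, {"trans": [0, 0, -0.03]}, {"trans": [0, 0, -0.03]}, {"trans": [0, 0, -0.03]}, {}]' | sed -n '2p;4p'
python3 - <<'E'
from h import *
d=snap("wrist","w12");t=snap("top","t12")
g=d["img"].max(2).astype(int);u=proj(d,[459.4,254.1,104])[0];print(u)
w=np.zeros(g.shape,np.uint8);cv2.circle(w,(int(u[0]),int(u[1])),40,1,-1)
k,l,st,c=cv2.connectedComponentsWithStats(((g<45)&(w>0)).astype(np.uint8))
for j in range(1,k):
    if st[j,4]>30: s=st[j];print(s,"top",atz(d,(s[0]+s[2]/2,s[1]+s[3]-9.5),104).round(1),"base",atz(d,(s[0]+s[2]/2,s[1]+7),58).round(1))
# yellow cheeks and green/bystander check in top
i=t["img"];h=cv2.cvtColor(i,cv2.COLOR_RGB2HSV).astype(int)
m=((h[...,0]>18)&(h[...,0]<32)&(h[...,1]>110)&(h[...,2]>110)).astype(np.uint8)
for s,cc in list(zip(*cv2.connectedComponentsWithStats(m)[2:]))[1:]:
    if s[4]>8: print("yel",s,atz(t,cc,50).round(0))
E
```

```text
ee_pos: [458.8, 250.7, 92.8]
ft_force: [0.6, -0.1, -0.6]
width: 38.6
ee_pos: [461.7, 252.0, 213.2]
ft_force: [0.6, 0.2, 0.4]
[257.43564746 187.62985771]
[249 167  18  28 262] top [457.6 254.5 104. ] base [457.7 255.1  58. ]
yel [190 124  22  47 318] [755. 213.  50.]
yel [ 483  164   18  164 1328] [ 443. -670.   50.]
yel [210 210  13   5  63] [546. 161.  50.]
yel [188 251   4   6  18] [419. 240.  50.]
```

The bar now covers the outer strip and lies against the inner cheek. The cheek's centre is at y ≈ 240 with its edge near 246, and the bar's centre is at about 255 with half-width 9. The pointer is still at the torch mark and the robot is clear, so I'm handing in.

```bash
python3 -c "
from workcell import ctrl
print(ctrl.close_job())"
```

```text
the job is handed in; nothing more can be done
None
```

The job is handed in: all three green blocks sit flat in the tray, the loaded table's pointer stands at the red torch mark (within about 0.1 mm by the wrist camera), and the hook is home against its stop. The hammer, brush and jar were not touched, and no verdict came back at hand-in.

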